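# Fit and lock the levers of a control unit and close its filler neck

### The arm

A 6-joint arm with a two-finger parallel gripper is mounted at the origin on a cart in front of the work surface, level with it; the furniture and walls round the work are solid. World frame = base frame: x ahead of the robot, y to its left, z up, the work surface at z = 0. Lengths are in mm, angles in rad, forces in N, time in s.
With the tool pointing down it reaches from about 400 to 925 mm from the base axis. Payload 12.5 kg.
Tool frame: the origin (TCP) lies midway between the tips of the shut fingers; the grasp point (between the pads) lies 19 mm behind it; z points along the fingers, y is the direction in which the jaws open and shut (so a half turn about z gives the same grasp; the last joint's range is limited). The gripper opens to 95 mm and grips with 3 to 60 N. Pads are 20 mm wide; open, the fingers measure 119 mm over their backs; the gripper's body (75 mm by 180 mm) begins 59 mm behind the grasp point.
Start: joints at [1.19, 0.491, 1.559, -0, 1.092, -0.106], TCP at [169.579, 601.573, 214.661] pointing down, gripper open.
Joint ranges: [-3.1, 3.1], [-0.84, 2.19], [0.05, 2.79], [-1.13, 4.28], [0.06, 2.93], [-2.69, 2.69]. Speed limits (rad/s): [2.22, 2.22, 2.79, 3.14, 3.14, 3.14].

### API

Orientations are given as [roll, pitch, yaw] about the fixed x, y, z axes, in that order (R = Rz(yaw) Ry(pitch) Rx(roll)).
In Python, from cell import env gives the robot as it stands.
- The arm moves only by the tool servo_tool, never from a script. Its argument "plan" is a list of rows, each a list of 7 numbers: the shift along the tool's x, y, z in m, then the turn, a rotation vector about the tool's x, y, z in degrees, then the opening in per cent of the stroke, from 0 (shut) to 100 (fully open). In form: [[dx, dy, dz, wx, wy, wz, jaw], ...]. A call has 1 to 8 rows; each row shifts and turns the pose as measured when the row begins, along the tool's axes as they then stand; what a row does not reach is not made up. A row lasts 1/12 s, in which the tool goes at most 41.7 mm and 7.16 degrees, less where a joint would pass 70% of its speed; a pose out of reach is approached as far as the arm can. A call is refused whole if a number of a shift passes 0.0417 or a number of a turn 7.16, either way. A call with a gripper value outside its range is refused whole. The fingers move at their own pace and stop on an object; the grip force is fixed at half the most. Time passes only in rows, so rows that do not move let the fingers close. It gives the time, the measured TCP pose, the force and the opening at its end, in the units of the state.
- env.state(): the state, without advancing time (a new reading comes with each control period).
- env.read_camera(name): name is "scene" or "top" or "wrist"; returns a dict with "img" (384x512x3 uint8, blue, green, red), "intrinsics" (3x3 intrinsics, pixels), "R" (3x3) and "t" (3): a world point X has camera coordinates R X + t. Camera axes: x right, y down, z forward; pixel columns grow to the right and rows downward; lengths in mm; the calibration is good to about 2 mm. A picture is of the moment at which its call begins. There is no depth.
- env.job_done(): hands the job in, once; it reports no verdict.
The state is a dict: "t": time; "joints": joint angles; "qvel": joint speeds; "tau": joint torques, N m; "eef_pos": TCP position; "tcp_rot": TCP orientation; "ft_force": force on the tool from outside, world axes, zero at the start; "moment": the same for the moment, N m; "opening": opening from 0.0 (shut) to 1.0 (fully open).
Only numpy, scipy, OpenCV 4.12 (cv2) and the standard library are available. Lean on these libraries where they do the work, as an engineer would, in place of code of your own. Each camera call takes 0.05 s, during which the arm holds its last target. There are 200 camera calls.

### The job

Assemble the grey control unit: put every loose lever fully home on a shaft of its own, turned so that its D-bore matches the shaft's flat, and lock each one with a pin from the wooden rack pushed fully down through the lever's eye into the hole below. Also set the rubber stopper upright and fully home in the filler neck; a pin that is not needed stays in the rack, and the other things on the bench are left where they are.

Things in the scene. Friction and masses are not known exactly. Their poses are not given: they have to be found in the camera images.
- lever_a: loose flat steel lever, 88 x 42 x 20 mm (x -24 to +64), 0.15 to 0.3 kg, lying flat, long sides parallel. Origin: centre of its D-bore, underside; z up; x to its eye (14 mm round through hole 50 mm from the bore's centre). D-bore: 26.4 mm diameter, through, its flat on the eye's side, 9.2 mm from the centre. All levers alike; two or three present (absent: None)
- lever_b: loose flat steel lever, 88 x 42 x 20 mm (x -24 to +64), 0.15 to 0.3 kg, lying flat, long sides parallel. Origin: centre of its D-bore, underside; z up; x to its eye (14 mm round through hole 50 mm from the bore's centre). D-bore: 26.4 mm diameter, through, its flat on the eye's side, 9.2 mm from the centre. All levers alike; two or three present (absent: None)
- lever_c: loose flat steel lever, 88 x 42 x 20 mm (x -24 to +64), 0.15 to 0.3 kg, lying flat, long sides parallel. Origin: centre of its D-bore, underside; z up; x to its eye (14 mm round through hole 50 mm from the bore's centre). D-bore: 26.4 mm diameter, through, its flat on the eye's side, 9.2 mm from the centre. All levers alike; two or three present (absent: None)
- eye_a (a point): centre of the eye of lever_a, at the lever's top face (20 mm above its underside)
- eye_b (a point): centre of the eye of lever_b, at the lever's top face (20 mm above its underside)
- eye_c (a point): centre of the eye of lever_c, at the lever's top face (20 mm above its underside)
- shaft_a: fixed upright D-shaft: 24 mm diameter, flat on its +x side 8 mm from the axis, 28 mm tall, top 6 mm tapered. Origin: on the axis at the seat for the lever's underside, 32 mm above the bench; z up, x to its lock hole (50 mm away, in a boss of seat height, 13 mm diameter, 22 mm deep). A lever fits only with its x along this x. Shafts are about 0.11 m apart, each turned differently
- shaft_b: fixed upright D-shaft: 24 mm diameter, flat on its +x side 8 mm from the axis, 28 mm tall, top 6 mm tapered. Origin: on the axis at the seat for the lever's underside, 32 mm above the bench; z up, x to its lock hole (50 mm away, in a boss of seat height, 13 mm diameter, 22 mm deep). A lever fits only with its x along this x. Shafts are about 0.11 m apart, each turned differently
- shaft_c: fixed upright D-shaft: 24 mm diameter, flat on its +x side 8 mm from the axis, 28 mm tall, top 6 mm tapered. Origin: on the axis at the seat for the lever's underside, 32 mm above the bench; z up, x to its lock hole (50 mm away, in a boss of seat height, 13 mm diameter, 22 mm deep). A lever fits only with its x along this x. Shafts are about 0.11 m apart, each turned differently
- pin_a: loose steel lock pin, 0.06 kg, upright in a rack hole at first: shank 9 mm diameter, 38 mm long, end tapered; collar 22 mm diameter, 4 mm thick; above it a round grip 16 mm diameter, 30 mm tall. Origin: centre of the collar's underside, z up. Fully home, the collar rests on the lever's top
- pin_b: loose steel lock pin, 0.06 kg, upright in a rack hole at first: shank 9 mm diameter, 38 mm long, end tapered; collar 22 mm diameter, 4 mm thick; above it a round grip 16 mm diameter, 30 mm tall. Origin: centre of the collar's underside, z up. Fully home, the collar rests on the lever's top
- pin_c: loose steel lock pin, 0.06 kg, upright in a rack hole at first: shank 9 mm diameter, 38 mm long, end tapered; collar 22 mm diameter, 4 mm thick; above it a round grip 16 mm diameter, 30 mm tall. Origin: centre of the collar's underside, z up. Fully home, the collar rests on the lever's top
- rack_hole_a (a point): mouth of a 13 mm hole in the fixed wooden pin rack (170 x 50 mm, 42 mm high, the three holes in a row 60 mm apart), on the rack's top face
- rack_hole_b (a point): mouth of a 13 mm hole in the fixed wooden pin rack (170 x 50 mm, 42 mm high, the three holes in a row 60 mm apart), on the rack's top face
- rack_hole_c (a point): mouth of a 13 mm hole in the fixed wooden pin rack (170 x 50 mm, 42 mm high, the three holes in a row 60 mm apart), on the rack's top face
- rack: fixed wooden pin rack; origin at the centre of its underside, y along the row of holes, z up
- stopper: loose dark rubber stopper, 0.1 kg, at first upright in a square wooden stand (54 mm, 34 mm high): tapered plug 30 mm long (30 mm diameter at the top, 20 at the bottom), flange 44 mm diameter, 5 mm thick, above it a round grip 28 mm diameter, 30 mm tall. Origin: centre of the flange's underside, z up
- neck (a point): centre of the mouth of the unit's filler neck: upright aluminium tube, 33 mm bore, 46 mm outside, its rim 80 mm above the bench; the stopper's flange rests on the rim
- unit: fixed grey control unit, base plate 150 x 345 x 10 mm, carrying the three shafts, their lock bosses and the neck; origin at the bench, x across and y along the plate (plate from y = -135 to +210 mm; neck at x = -30, y = +180 mm), z up
- tape_meter: bystander: tape measure standing on the bench; to be left alone
- tin: bystander: tin can behind on the left; to be left alone
- tape: bystander: roll of black tape behind on the right; to be left alone

How it is judged:
By the outcome, as a careful person would: the job done as asked, in the order asked, and still so for the second after the job is handed in, with the robot touching nothing.
Of lever_a, lever_b, lever_c only 2 to 3 are there at a start; the rules pass over those that are not, and their reading is None.
At some moment in a run one of lever_a, lever_b, lever_c may be knocked a few centimetres aside while the robot is not near it.
It also fails if it takes over 210 s, if anything falls off the work surface, if the arm or the gripper's body presses on something with over 40 N, if the wrist force passes 120 N, or if a joint passes its speed limit or range.

## Working session

There is one attempt and no reset: what is moved stays moved. The work goes in short steps, Python scripts to look and compute and a tool call to move; the robot and the scene stay as the last step left them, time stands still between calls to the robot, and variables do not carry over. Pictures are saved under pics/ and viewed, about 12 in all and at most 16, crops included, and the job is handed in when it is done.

Besides the shell and the picture viewer there is one more tool, called after ">>>" as name(argument=value, ...) on one line, values as JSON. servo_tool: Moves the arm, as the interface text tells. Its arguments: {"type":"object","properties":{"plan":{"type":"array","items":{"type":"array","items":{"type":"number"}}}},"required":["plan"]}

```bash
mkdir -p pics; ls
python3 - <<'E'
from cell import env
import cv2,numpy as np
print(env.state())
for n in ("top","scene","wrist"):
    c=env.read_camera(n); cv2.imwrite(f"pics/{n}0.png",c["img"]); print(n,c["intrinsics"].tolist(),np.round(c["R"],4).tolist(),np.round(c["t"],1).tolist())
a=cv2.imread("pics/top0.png"); cv2.imwrite("pics/top0b.png",cv2.resize(a,(800,600),interpolation=cv2.INTER_CUBIC))
E
```

```text
pics
{'t': 0.0, 'joints': array([ 1.19035987e+00,  4.91560828e-01,  1.55947859e+00,  4.35060261e-06,
        1.09169067e+00, -1.05628026e-01]), 'qvel': array([ 0.0002865 , -0.00199448, -0.00194568,  0.00051279,  0.00130154,
        0.00098771]), 'tau': array([-2.12748942e-03, -6.12645507e+01, -2.58165282e+01,  6.91944198e-02,
        4.84308321e-02, -1.26121913e-04]), 'eef_pos': array([169.50002625, 601.31103545, 214.05092598]), 'tcp_rot': array([-3.14046197e+00, -1.23758474e-04,  2.86678215e+00]), 'ft_force': array([-0.50333841, -0.89913139, -0.54686403]), 'moment': array([0.01399317, 0.02689688, 0.02245554]), 'opening': 0.9991673373339223}
top [[389.87402609514714, 0.0, 259.31134613877356], [0.0, 389.87402609514714, 194.31384172104308], [0.0, 0.0, 1.0]] [[-0.026, -0.9994, -0.0217], [-0.991, 0.0286, -0.131], [0.1315, 0.0181, -0.9912]] [25.6, 566.1, 1412.7]
scene [[356.32084492452464, 0.0, 252.89157650009682], [0.0, 356.32084492452464, 192.11801099738832], [0.0, 0.0, 1.0]] [[0.5879, -0.8088, 0.014], [-0.5896, -0.4403, -0.6771], [0.5538, 0.3898, -0.7357]] [-341.2, 380.1, 784.9]
wrist [[315.26597781723297, 0.0, 252.12163017563094], [0.0, 315.26597781723297, 191.02048201207438], [0.0, 0.0, 1.0]] [[0.2712, 0.9625, -0.0004], [0.9217, -0.2595, 0.2883], [0.2774, -0.0785, -0.9576]] [-624.9, -33.7, 391.0]
```

View pics/top0b.png

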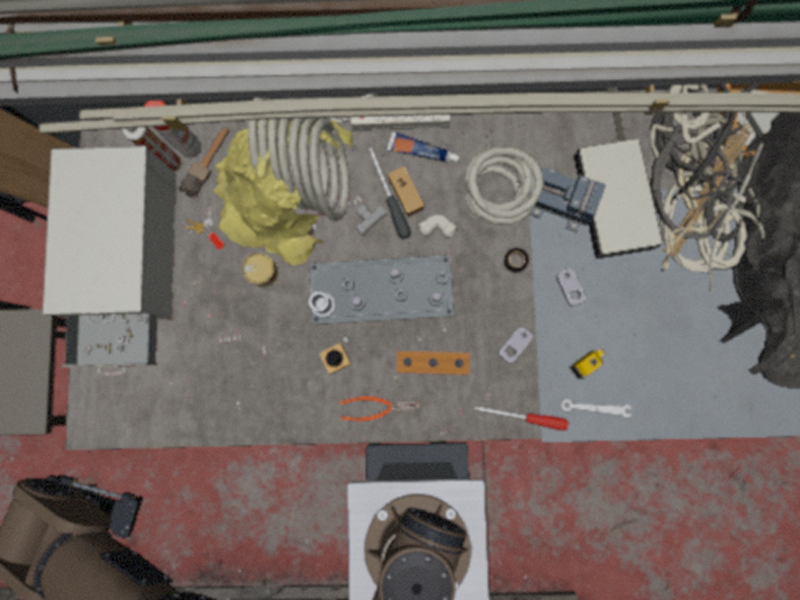

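View pics/scene0.png

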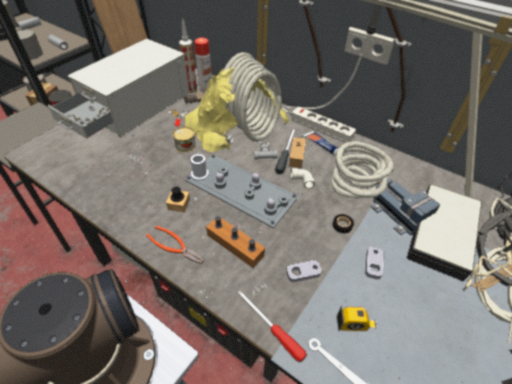

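The top view shows two levers: (516,345) and (571,287) in the 800 px picture. The unit is at (380,290), with its neck at the left end (321,304). The rack is at (433,362) and the stopper at (334,357). Only two levers seem to be present. Next I'll write the helpers and get rough positions.

```bash
cat > h.py <<'E'
from cell import env
import cv2,numpy as np
from scipy.spatial.transform import Rotation as Rn
def shot(n,f=None):
    c=env.read_camera(n)
    if f: cv2.imwrite(f"pics/{f}.png",c["img"])
    np.savez(f"last_{n}.npz",img=c["img"],K=c["intrinsics"],R=c["R"],t=c["t"])
    return dict(img=c["img"],K=c["intrinsics"],R=c["R"],t=c["t"])
def load(n): return dict(np.load(f"last_{n}.npz"))
def cast(c,px,z):
    px=np.atleast_2d(np.asarray(px,float)); d=np.c_[px,np.ones(len(px))]@np.linalg.inv(c["K"]).T@c["R"]
    o=-c["R"].T@c["t"]; return o+d*((z-o[2])/d[:,2:3])
def proj(c,X):
    p=(np.atleast_2d(X)@c["R"].T+c["t"])@c["K"].T; return p[:,:2]/p[:,2:]
def pose():
    s=env.state(); return np.array(s["eef_pos"]),Rn.from_euler("xyz",s["tcp_rot"]),s
def go(p,yaw=None):
    """rows: shift in m in tool frame after no turn, and turn deg about tool z"""
    e,R,s=pose(); y0=s["tcp_rot"][2]; d=R.inv().apply(np.asarray(p)-e)
    w=0 if yaw is None else -np.degrees((yaw-y0+np.pi/2)%np.pi-np.pi/2)
    print("t %.2f at"%s["t"],e.round(1),"yaw %.1f"%np.degrees(y0),"F",np.round(s["ft_force"],1),"op %.3f"%s["opening"],"j",np.round(s["joints"],2))
    tilt=(Rn.from_euler("xyz",[np.pi,0,y0]).inv()*R).inv().as_rotvec(degrees=True)
    print(" shift mm (tool)",d.round(1)," turn z deg %.1f"%w,"untilt",tilt.round(2))
    return d,w
E
python3 - <<'E'
from h import *
T=shot("top")
f=.64
for n,p,z in [("lev1",(516,345),20),("lev2",(571,287),20),("neck",(320,303),80),("rackR",(464,362),42),("rackL",(403,362),42),("stop",(334,357),60),("unitTL",(309,262),10),("unitTR",(450,257),10),("unitBL",(315,323),10),("unitBR",(454,314),10)]:
    print(n,cast(T,np.array(p)*f,z).round(0)[0])
c=shot("wrist"); e,R,s=pose()
o=-c["R"].T@c["t"]; print("cam in tool",R.inv().apply(o-e).round(1),"axis",R.inv().apply(c["R"][2]).round(3),"xaxis",R.inv().apply(c["R"][0]).round(3))
go((600,0,300),np.pi)
E
```

```text
lev1 [ 462. -251.   20.]
lev2 [ 598. -389.   20.]
neck [568. 207.  80.]
rackR [ 424. -124.   42.]
rackL [428.  19.  42.]
stop [443. 178.  60.]
unitTL [680. 244.  10.]
unitTR [ 682. -102.   10.]
unitBL [529. 230.  10.]
unitBR [ 542. -107.   10.]
cam in tool [ 8.050e+01  1.000e-01 -1.696e+02] axis [-0.288  0.     0.958] xaxis [ 0.  1. -0.]
t 0.25 at [169.6 601.5 214.4] yaw 164.3 F [ 0.3 -0.1 -0.5] op 1.001 j [ 1.19  0.49  1.56  0.    1.09 -0.11]
 shift mm (tool) [-577.5 -462.1  -85.5]  turn z deg -15.7 untilt [-0.03 -0.    0.  ]
```

>>> servo_tool(plan=[[-0.0316,-0.0224,-0.0054,0,0,0,100],[-0.0316,-0.0224,-0.0054,0,0,0,100],[-0.0316,-0.0224,-0.0054,0,0,0,100],[-0.0316,-0.0224,-0.0054,0,0,0,100],[-0.0316,-0.0224,-0.0054,0,0,0,100],[-0.0316,-0.0224,-0.0054,0,0,0,100],[-0.0316,-0.0224,-0.0054,0,0,0,100],[-0.0316,-0.0224,-0.0054,0,0,0,100]])

```text
t: 0.92
eef_pos: [366.6, 355.1, 256.5]
tcp_rot: [-3.139, -0.001, 2.878]
ft_force: [0.7, 0.5, -0.5]
opening: 0.999
```

>>> servo_tool(plan=[[-0.0316,-0.0224,-0.0054,0,0,0,100],[-0.0316,-0.0224,-0.0054,0,0,0,100],[-0.0316,-0.0224,-0.0054,0,0,0,100],[-0.0316,-0.0224,-0.0054,0,0,0,100],[-0.0316,-0.0224,-0.0054,0,0,0,100],[-0.0316,-0.0224,-0.0054,0,0,0,100],[-0.0316,-0.0224,-0.0054,0,0,0,100],[-0.0316,-0.0224,-0.0054,0,0,0,100]])

```text
t: 1.58
eef_pos: [570.8, 101.5, 303.2]
tcp_rot: [-3.14, -0.0, 2.877]
ft_force: [0.6, 0.2, -0.7]
opening: 0.999
```

>>> servo_tool(plan=[[0,0,0,0,0,6.8,100],[0,0,0,0,0,6.8,100],[0,0,0,0,0,6.8,100],[0,0,0,0,0,6.8,100],[0,0,0,0,0,6.8,100],[0,0,0,0,0,6.8,100],[0,0,0,0,0,6.8,100],[0,0,0,0,0,6.8,100]])

```text
t: 2.25
eef_pos: [576.0, 92.3, 302.3]
tcp_rot: [-3.14, 0.002, 1.884]
ft_force: [-0.4, -0.8, -0.1]
opening: 0.998
```

>>> servo_tool(plan=[[0,0,0,0,0,6.8,100],[0,0,0,0,0,6.8,100],[0,0,0,0,0,6.8,100],[0,0,0,0,0,0,100]])

```text
t: 2.58
eef_pos: [575.7, 92.2, 301.9]
tcp_rot: [-3.14, 0.003, 1.504]
ft_force: [-0.5, 0.3, 0.8]
opening: 1.001
```

Run:
```python
from h import *
go((560,120,300),np.pi/2)
c=shot("wrist","unit1")
cv2.imwrite("pics/unit1b.png",cv2.resize(c["img"],(800,600),interpolation=cv2.INTER_CUBIC))
```

```text
t 2.58 at [575.7  92.2 301.9] yaw 86.2 F [-0.5  0.3  0.8] op 1.001 j [ 0.05  0.36  1.54 -0.    1.25  0.11]
 shift mm (tool) [ 26.7 -17.5   1.9]  turn z deg -3.8 untilt [-0.08  0.15 -0.  ]
```

View pics/unit1b.png

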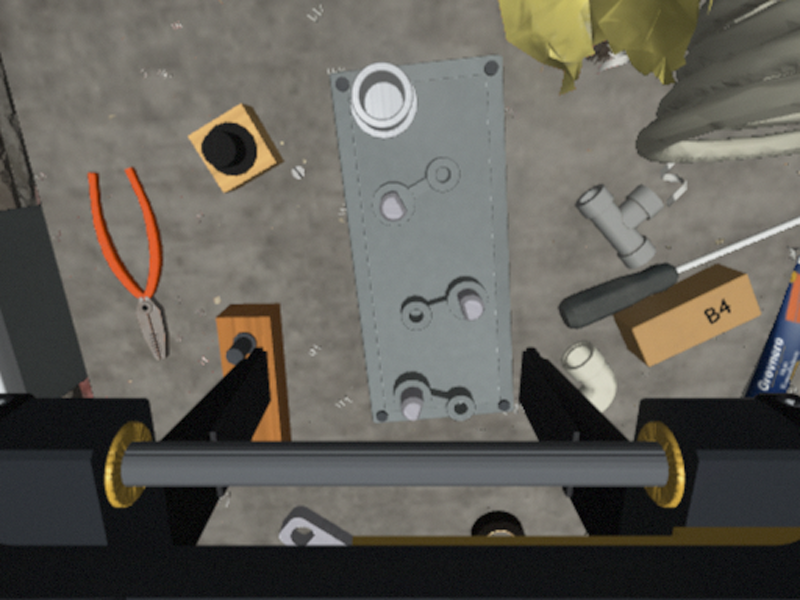

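The unit view shows the neck at (384,100), the shafts at about (393,205), (470,300) and (411,400), and their lock holes at (443,174), (416,313) and (460,405). The stopper is at (229,148). I'll take two more wrist shots going right, for the rack and the levers.

>>> servo_tool(plan=[[-0.038,-0.008,0,0,0,0,100],[-0.038,-0.008,0,0,0,0,100],[-0.038,-0.008,0,0,0,0,100],[-0.038,-0.008,0,0,0,0,100],[-0.038,-0.008,0,0,0,0,100],[0,0,0,0,0,0,100]])

```text
t: 3.13
eef_pos: [524.5, -100.4, 301.5]
tcp_rot: [-3.14, 0.003, 1.549]
ft_force: [-0.1, 0.2, -0.8]
opening: 0.996
```

Run:
```python
from h import *
go((540,-100,300))
c=shot("wrist","rack1"); cv2.imwrite("pics/rack1b.png",cv2.resize(c["img"],(800,600),interpolation=cv2.INTER_CUBIC))
np.savez("rack.npz",**c)
```

```text
t 3.13 at [ 524.5 -100.4  301.5] yaw 88.7 F [-0.1  0.2 -0.8] op 0.996 j [-0.31  0.28  1.66 -0.    1.21 -0.29]
 shift mm (tool) [ 0.7 15.5  1.5]  turn z deg 0.0 untilt [-0.11  0.15 -0.  ]
```

>>> servo_tool(plan=[[-0.04,0,0,0,0,0,100],[-0.04,0,0,0,0,0,100],[-0.04,0,0,0,0,0,100],[-0.04,0,0,0,0,0,100],[-0.04,0,0,0,0,0,100],[-0.04,0,0,0,0,0,100],[-0.04,0,0,0,0,0,100],[-0.04,0,0,0,0,0,100]])

```text
t: 3.85
eef_pos: [526.5, -418.0, 303.1]
tcp_rot: [3.14, -0.001, 1.592]
ft_force: [0.4, 0.1, -0.6]
opening: 0.997
```

>>> servo_tool(plan=[[0,0,0,0,0,0,100]])

```text
t: 3.93
eef_pos: [526.3, -423.2, 301.6]
tcp_rot: [3.141, -0.0, 1.592]
ft_force: [1.4, -0.4, 0.0]
opening: 1.002
```

Run:
```python
from h import *
go((540,-420,300))
c=shot("wrist","lev1"); cv2.imwrite("pics/lev1b.png",cv2.resize(c["img"],(800,600),interpolation=cv2.INTER_CUBIC))
np.savez("lev.npz",**c)
```

```text
t 3.93 at [ 526.3 -423.2  301.6] yaw 91.2 F [ 1.4 -0.4  0. ] op 1.002 j [-0.78  0.5   1.3   0.    1.34 -0.8 ]
 shift mm (tool) [ 2.9 13.8  1.6]  turn z deg 0.0 untilt [ 0.04 -0.   -0.  ]
```

View pics/rack1b.png

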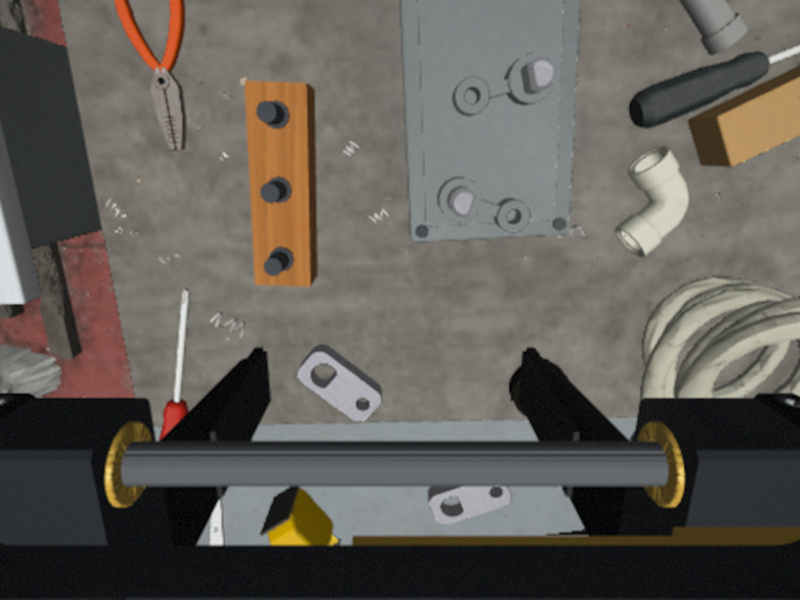

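View pics/lev1b.png

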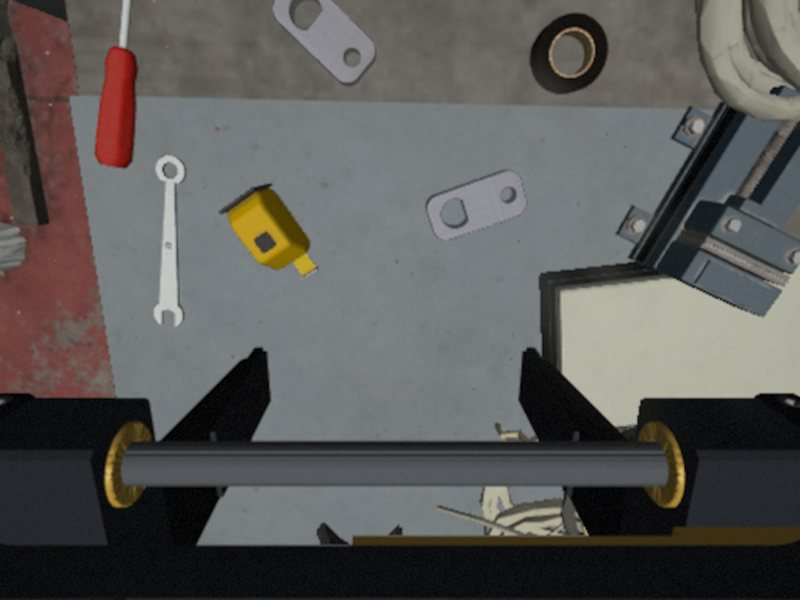

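Both levers show: lever 1 in the rack view at (340,383), and lever 2 in the lever view at (476,205). The three pins are at (270,112), (275,190) and (278,262). Next I'll measure the blobs.

```bash
cat >> h.py <<'E'
def levers(c,z=20,amin=300,thr=(14,150)):
    """bright low-sat outlines with two holes -> bore, eye (world), yaw"""
    hsv=cv2.cvtColor(c["img"],cv2.COLOR_BGR2HSV); m=((hsv[...,1]<thr[0]*3)&(hsv[...,2]>thr[1])).astype(np.uint8)*255
    b=c["img"].astype(int); m[(b[...,0]-b[...,1])<4]=0
    m=cv2.morphologyEx(m,cv2.MORPH_OPEN,np.ones((2,2)))
    cs,h=cv2.findContours(m,cv2.RETR_CCOMP,cv2.CHAIN_APPROX_NONE); out=[]
    for i,k in enumerate(cs):
        if h[0][i][3]<0 and cv2.contourArea(k)>amin:
            W=cast(c,k[:,0],z)[:,:2].astype(np.float32); r=cv2.minAreaRect(W)
            hs=[cs[j] for j in range(len(cs)) if h[0][j][3]==i and cv2.contourArea(cs[j])>15]
            H=[(cast(c,q[:,0],z)[:,:2].astype(np.float32)) for q in hs]
            H=[(cv2.contourArea(w),cv2.minEnclosingCircle(w)) for w in H]
            out.append((k[:,0].mean(0).round(1),r,H))
    return out
E
python3 - <<'E'
from h import *
for n in ("rack","lev"):
    c=dict(np.load(n+".npz")); im=c["img"]
    print(n, [im[int(y*.64),int(x*.64)].tolist() for x,y in ((340,390),(480,215),(540,75),(460,200),(472,115))])
    for o in levers(c): print(n,o)
# composite
c=dict(np.load("rack.npz"))["img"]; u=dict(np.load("lev.npz"))["img"]; w=cv2.imread("pics/unit1.png")
f=lambda i,x,y:cv2.resize(i[y:y+66,x:x+88],(400,300),interpolation=cv2.INTER_CUBIC)
cv2.imwrite("pics/comp1.png",np.vstack([np.hstack([f(c,276,25),f(c,268,100)]),np.hstack([f(w,225,90),f(c,148,50)])]))
E
```

```text
rack [[182, 174, 175], [135, 136, 129], [173, 167, 167], [171, 165, 165], [97, 96, 92]]
rack (array([302.1, 322.5]), ((603.1207885742188, -390.257568359375), (87.55654907226562, 42.103973388671875), 18.670000076293945), [(605.6495405118912, ((583.57373046875, -396.955322265625), 15.33739185333252))])
rack (array([217.6, 248. ]), ((467.6365966796875, -249.08981323242188), (40.52592468261719, 86.18605041503906), 48.77167510986328), [(231.81906039686874, ((489.9715576171875, -268.3612365722656), 9.579278945922852)), (620.4101863515098, ((452.4809875488281, -235.77886962890625), 15.89712905883789))])
lev [[127, 126, 121], [151, 146, 145], [35, 37, 37], [108, 106, 103], [125, 123, 118]]
```

View pics/comp1.png

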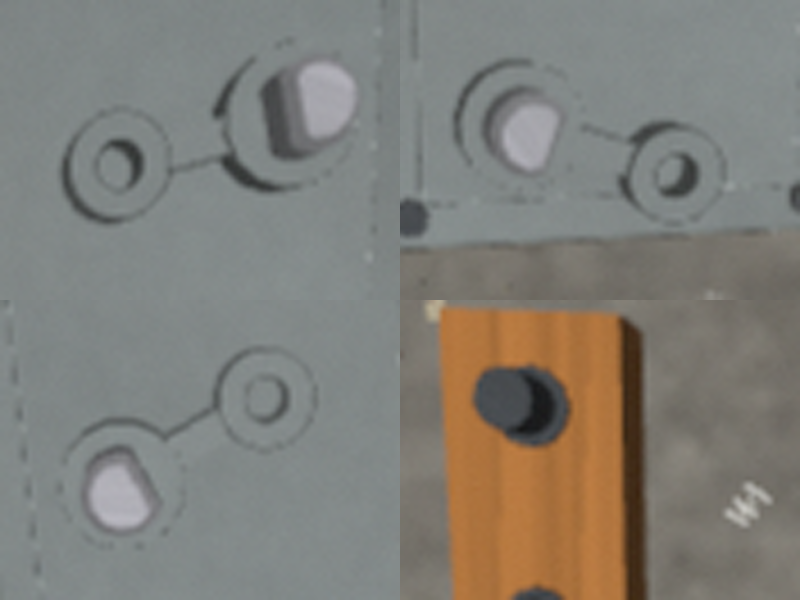

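Run:
```python
from h import *
c=dict(np.load("rack.npz")); b=c["img"].astype(int)
m=((b[...,0]>160)&(b[...,0]-b[...,1]>=4)).astype(np.uint8)
for nm,(x,y,x1,y1),h in (("M",(330,30,365,70),(302,61.3)),("R",(282,110,306,145),(328.7,138.1))):
    s=np.zeros_like(m); s[y:y1,x:x1]=m[y:y1,x:x1]
    k=max(cv2.findContours(s,cv2.RETR_EXTERNAL,cv2.CHAIN_APPROX_NONE)[0],key=cv2.contourArea)
    W=cast(c,k[:,0],60)[:,:2].astype(np.float32); H=cast(c,h,32)[0,:2]
    cc,r=cv2.minEnclosingCircle(W); d=H-cc
    print(nm,"top circ",np.round(cc,1),round(r,1),"area",cv2.contourArea(W),"hole",H.round(1),"dist %.1f dir %.1f"%(np.hypot(*d),np.degrees(np.arctan2(d[1],d[0]))))
# pins: grip top at 42+4+30=76
for p in ((270,112),(275,190),(278,262)): print("pin rough",cast(c,np.array(p)*.64,76).round(1)[0])
for x in((245,82),(309,84),(256,285),(313,286)): print("rackcorner",cast(c,np.array(x)*.64,42).round(1)[0])
go((478,-255,150),np.radians(139))
```

```text
M top circ [641.1  35.2] 8.3 area 155.74423062911956 hole [592.5  22.3] dist 50.3 dir -165.1
R top circ [583.6 -62. ] 8.2 area 150.83671098412015 hole [631.8 -77.3] dist 50.6 dir -17.6
pin rough [434.6  10.3  76. ]
pin rough [433.  -47.2  76. ]
pin rough [ 430.2 -104.9   76. ]
rackcorner [408.6  35.7  42. ]
rackcorner [459.9  33.1  42. ]
rackcorner [ 400.  -133.1   42. ]
rackcorner [ 451.4 -135.2   42. ]
t 3.98 at [ 526.6 -420.4  301.6] yaw 91.3 F [-0.8  0.3 -0.4] op 0.998 j [-0.77  0.5   1.31  0.    1.33 -0.79]
 shift mm (tool) [166.2 -45.  151.8]  turn z deg -47.7 untilt [ 0.03 -0.08 -0.  ]
```

>>> servo_tool(plan=[[0.0288,-0.0092,0.0252,0,0,0,100],[0.0288,-0.0092,0.0252,0,0,0,100],[0.0288,-0.0092,0.0252,0,0,0,100],[0.0288,-0.0092,0.0252,0,0,0,100],[0.0288,-0.0092,0.0252,0,0,0,100],[0.0288,-0.0092,0.0252,0,0,0,100]])

```text
t: 4.48
eef_pos: [469.0, -241.2, 149.0]
tcp_rot: [3.132, 0.005, 1.609]
ft_force: [0.4, 0.2, -1.1]
opening: 0.999
```

>>> servo_tool(plan=[[0,0,0,0,0,-6.8,100],[0,0,0,0,0,-6.8,100],[0,0,0,0,0,-6.8,100],[0,0,0,0,0,-6.8,100],[0,0,0,0,0,-6.8,100],[0,0,0,0,0,-6.8,100],[0,0,0,0,0,-6.8,100],[0,0,0,0,0,0,100]])

```text
t: 5.15
eef_pos: [465.9, -218.2, 145.9]
tcp_rot: [3.137, -0.001, 2.494]
ft_force: [0.4, 0.0, -0.1]
opening: 1.001
```

```bash
cat >> h.py <<'E'
def lever_fit(c,z=20,**k):
    for px,r,H in levers(c,z,amin=1000,**k):
        (x,y),(a,b),_=r
        H=sorted(H,key=lambda q:-q[0])[:2]
        if len(H)==2 and 70<max(a,b)<105:
            B,E=[np.array(q[1][0]) for q in H]; C=np.array((x,y)); L=cv2.boxPoints(r); 
            v=L[1]-L[0]; w=L[2]-L[1]; v=v if np.hypot(*v)>np.hypot(*w) else w
            if v@(E-B)<0: v=-v
            print("bore",B.round(1),"eye",E.round(1),"be %.1f"%np.hypot(*(E-B)),"rect c",C.round(1),"%.0fx%.0f"%(max(a,b),min(a,b)),"dir edge %.1f holes %.1f"%(np.degrees(np.arctan2(v[1],v[0])),np.degrees(np.arctan2(*(E-B)[::-1]))),"r",[round(q[1][1],1) for q in H])
            return C,np.arctan2(v[1],v[0])
    print("none",levers(c,z))
E
python3 - <<'E'
from h import *
c=shot("wrist","l1"); C,a=lever_fit(c)
go((*C,110),a+np.pi)
E
```

```text
bore [ 452.4 -234.2] eye [ 489.6 -267.2] be 49.7 rect c [ 467.6 -247.2] 87x41 dir edge -41.0 holes -41.6 r [14.9, 8.9]
t 5.20 at [ 465.9 -218.1  145.9] yaw 142.5 F [0.6 0.3 0.6] op 1.001 j [-0.57  0.42  1.9   0.01  0.81 -1.49]
 shift mm (tool) [-19.1 -22.2  35.8]  turn z deg 3.5 untilt [ 0.24 -0.08 -0.  ]
```

>>> servo_tool(plan=[[-0.0095,-0.011,0.015,0,0,0,100],[-0.0095,-0.011,0.015,0,0,0,100],[0,0,0.03,0,0,3.5,100],[0,0,0.03,0,0,0,100],[0,0,0,0,0,0,100]])

```text
t: 5.62
eef_pos: [470.7, -244.3, 56.0]
tcp_rot: [3.136, 0.006, 2.412]
ft_force: [-0.7, 0.6, -0.5]
opening: 1.0
```

Run:
```python
from h import *
go((467.6,-247.2,4),np.radians(139))
```

```text
t 5.62 at [ 470.7 -244.3   56. ] yaw 138.2 F [-0.7  0.6 -0.5] op 1.000 j [-0.61  0.58  1.94  0.01  0.61 -1.45]
 shift mm (tool) [ 0.6 -4.5 52. ]  turn z deg -0.8 untilt [0.33 0.33 0.  ]
```

>>> servo_tool(plan=[[0.0006,-0.0045,0.02,0.3,0.3,-0.8,100],[0,0,0.02,0,0,0,100],[0,0,0.01,0,0,0,100],[0,0,0,0,0,0,100]])

```text
t: 5.95
eef_pos: [468.9, -245.5, 7.6]
tcp_rot: [3.141, 0.001, 2.42]
ft_force: [-0.1, -0.7, 0.1]
opening: 1.0
```

Run:
```python
from h import *
go((467.6,-247.2,4),np.radians(139))
```

```text
t 5.95 at [ 468.9 -245.5    7.6] yaw 138.7 F [-0.1 -0.7  0.1] op 1.000 j [-0.61  0.66  1.97  0.    0.51 -1.46]
 shift mm (tool) [-0.1 -2.1  3.6]  turn z deg -0.3 untilt [0.04 0.07 0.  ]
```

>>> servo_tool(plan=[[0,-0.0021,0.004,0,0,0,100],[0,0,0,0,0,0,0],[0,0,0,0,0,0,0],[0,0,0,0,0,0,0],[0,0,0,0,0,0,0],[0,0,0,0,0,0,0],[0,0,0,0,0,0,0],[0,0,0,0,0,0,0]])

```text
t: 6.62
eef_pos: [469.7, -247.8, 9.2]
tcp_rot: [3.14, 0.008, 2.418]
ft_force: [0.7, 0.2, 0.2]
opening: 0.566
```

>>> servo_tool(plan=[[0,0,0,0,0,0,0],[0,0,0,0,0,0,0],[0,0,0,0,0,0,0],[0,0,0,0,0,0,0],[0,0,-0.01,0,0,0,0],[0,0,-0.02,0,0,0,0],[0,0,-0.03,0,0,0,0],[0,0,-0.03,0,0,0,0]])

```text
t: 7.28
eef_pos: [466.2, -245.6, 97.8]
tcp_rot: [3.142, -0.005, 2.418]
ft_force: [0.6, 0.3, -0.8]
opening: 0.44
```

>>> servo_tool(plan=[[0,0,-0.03,0,0,0,0],[0,0,-0.03,0,0,0,0],[0,0,0,0,0,0,0]])

```text
t: 7.53
eef_pos: [466.8, -245.9, 166.7]
tcp_rot: [3.141, 0.0, 2.418]
ft_force: [0.8, 0.3, -1.1]
opening: 0.438
```

Run:
```python
from h import *
e,R,s=pose()
c=shot("wrist","h1"); lever_fit(c,z=e[2]-4+20,)
cv2.imwrite("pics/h1b.png",cv2.resize(c["img"][130:330,120:400],(800,571),interpolation=cv2.INTER_CUBIC))
go((622,30,150),np.radians(14.9))
```

```text
none [(array([237.2, 330.7]), ((502.1888122558594, -287.08917236328125), (42.555023193359375, 20.166915893554688), 20.517797470092773), [(136.62240468943492, ((492.8540344238281, -290.4695739746094), 7.266155242919922))]), (array([253.3, 227.4]), ((457.2998352050781, -235.62586975097656), (39.76372528076172, 64.95769500732422), 48.503196716308594), [(523.5590205274057, ((449.3317565917969, -228.92051696777344), 13.815150260925293))])]
t 7.58 at [ 466.2 -245.5  164.4] yaw 138.5 F [ 0.4  0.1 -2.7] op 0.441 j [-0.61  0.41  1.86  0.    0.87 -1.46]
 shift mm (tool) [ 65.5 309.6  14.7]  turn z deg -56.4 untilt [ 0.03 -0.1  -0.  ]
```

View pics/h1b.png

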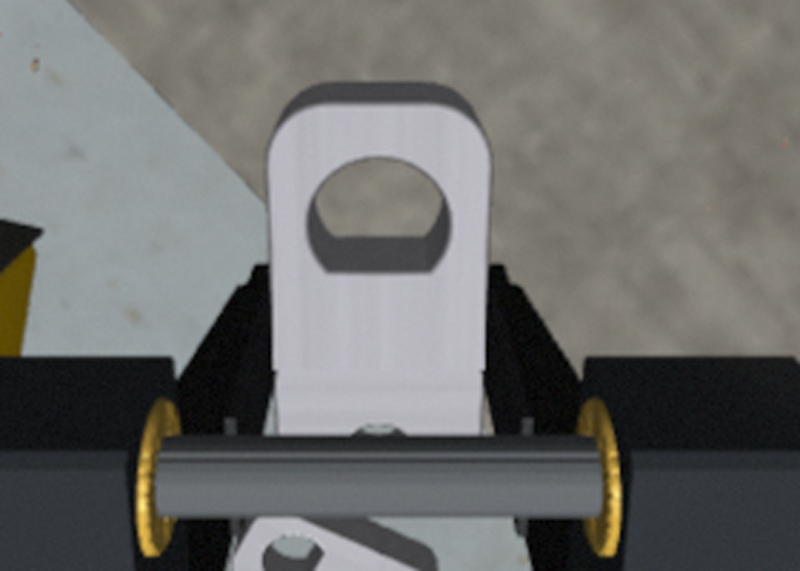

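Lever 1 is held straight, with the bore towards the camera at about crop (380,225) and the lever's top about 10 mm behind the tips. Next, over to shaft M, keeping the shaft visible beyond the lever.

>>> servo_tool(plan=[[0.0125,0.03,0.0018,0,0,0,0],[0.0125,0.03,0.0018,0,0,0,0],[0.0125,0.03,0.0018,0,0,0,0],[0.0125,0.03,0.0018,0,0,0,0],[0.0125,0.03,0.0018,0,0,0,0],[0.0125,0.03,0.0018,0,0,0,0],[0.0125,0.03,0.0018,0,0,0,0],[0.0125,0.03,0.0018,0,0,0,0]])

```text
t: 8.25
eef_pos: [547.8, 6.3, 143.0]
tcp_rot: [-3.136, -0.01, 2.408]
ft_force: [0.2, -0.7, -2.3]
opening: 0.437
```

>>> servo_tool(plan=[[0,0,0,0,0,6.8,0],[0,0,0,0,0,6.8,0],[0,0,0,0,0,6.8,0],[0,0,0,0,0,6.8,0],[0,0,0,0,0,6.8,0],[0,0,0,0,0,6.8,0],[0,0,0,0,0,6.8,0],[0,0,0,0,0,6.8,0]])

```text
t: 8.92
eef_pos: [542.5, 15.3, 131.2]
tcp_rot: [-3.109, -0.001, 1.428]
ft_force: [0.3, 0.1, -2.3]
opening: 0.437
```

>>> servo_tool(plan=[[0,0,0,0,0,6.8,0],[0,0,0,0,0,6.8,0],[0,0,0,0,0,6.8,0],[0,0,0,0,0,6.8,0],[0,0,0,0,0,6.8,0],[0,0,0,0,0,6.8,0],[0,0,0,0,0,6.8,0],[0,0,0,0,0,6.8,0]])

```text
t: 9.58
eef_pos: [535.6, 15.9, 120.4]
tcp_rot: [-3.113, 0.044, 0.429]
ft_force: [0.5, -0.3, -1.7]
opening: 0.438
```

>>> servo_tool(plan=[[0,0,0,0,0,3.4,0],[0,0,0,0,0,0,0],[0,0,0,0,0,0,0]])

```text
t: 9.83
eef_pos: [533.3, 16.1, 117.0]
tcp_rot: [-3.113, 0.052, 0.362]
ft_force: [0.3, 0.5, -2.0]
opening: 0.441
```

Run:
```python
from h import *
go((553,12,140),np.radians(14.9))
```

```text
t 9.83 at [533.3  16.1 117. ] yaw 20.7 F [ 0.3  0.5 -2. ] op 0.441 j [-0.09  0.51  1.85  0.    0.84  1.11]
 shift mm (tool) [ 15.8  10.1 -24.2]  turn z deg 5.8 untilt [-1.61  2.96 -0.04]
```

>>> servo_tool(plan=[[0.008,0.005,-0.012,-0.8,1.5,2.9,0],[0.008,0.005,-0.012,-0.8,1.5,2.9,0],[0,0,-0.0015,0,0,0,0]])

```text
t: 10.08
eef_pos: [551.6, 11.8, 139.3]
tcp_rot: [3.141, 0.004, 0.264]
ft_force: [0.2, 0.6, -1.5]
opening: 0.436
```

```bash
cat >> h.py <<'E'
def circ(c,m,box,z):
    x,y,x1,y1=box; s=np.zeros_like(m); s[y:y1,x:x1]=m[y:y1,x:x1]
    k=max(cv2.findContours(s,cv2.RETR_EXTERNAL,cv2.CHAIN_APPROX_NONE)[0],key=cv2.contourArea)
    W=cast(c,k[:,0],z)[:,:2].astype(np.float32); cc,r=cv2.minEnclosingCircle(W); return np.array(cc),r
E
python3 - <<'E'
from h import *
go((553,12,140),np.radians(14.9))
e,R,s=pose(); c=shot("wrist","s1"); np.savez("s1.npz",e=e,q=R.as_quat(),**c)
for o in levers(c,e[2]+10.4,amin=150): print(o)
print("M expected px",proj(c,[[641,35,60],[592,22,32]]).round(1))
cv2.imwrite("pics/s1b.png",cv2.resize(c["img"][0:240,130:390],(650,600),interpolation=cv2.INTER_CUBIC))
E
```

```text
t 10.08 at [551.6  11.8 139.3] yaw 15.1 F [ 0.2  0.6 -1.5] op 0.436 j [-0.1   0.48  1.82 -0.    0.85  1.21]
 shift mm (tool) [ 1.4  0.2 -0.7]  turn z deg 0.2 untilt [0.06 0.25 0.  ]
(array([348.4, 188. ]), ((599.8109741210938, -27.762855529785156), (11.365516662597656, 8.904991149902344), 70.43277740478516), [])
(array([253.2, 227.3]), ((564.9863891601562, 14.213171005249023), (67.36676025390625, 41.17703628540039), 15.090951919555664), [(563.1476762619641, ((575.1649169921875, 17.288602828979492), 14.31985092163086))])
(array([118.3, 134.2]), ((595.994384765625, 92.57681274414062), (9.121607780456543, 11.54561996459961), 25.98857879638672), [])
(array([253.9,  82. ]), ((638.5632934570312, 34.22384262084961), (8.545136451721191, 11.014805793762207), 15.121315002441406), [])
M expected px [[252.8  82.2]
 [252.4 144.5]]
```

View pics/s1b.png

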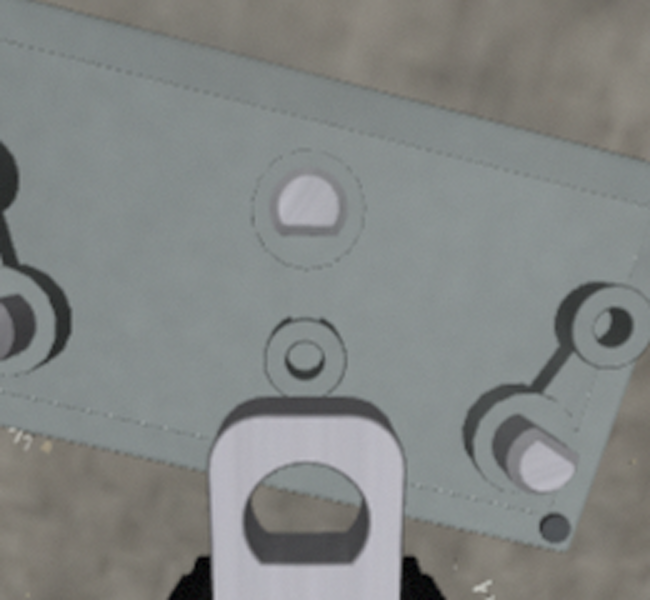

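Run:
```python
from h import *
c=dict(np.load("s1.npz")); b=c["img"].astype(int); e=c["e"]
m=((b[...,0]>160)&(b[...,0]-b[...,1]>=4)).astype(np.uint8)
cc,r=circ(c,m,(235,60,275,100),60); print("top",cc,r)
H=cast(c,(252.0,143.2),32)[0]; B=cast(c,(253.2,83.6),32)[0]; print("hole",H,"base",B)
for P in (cc,B[:2]):
    d=H[:2]-P; print(np.hypot(*d),np.degrees(np.arctan2(d[1],d[0])))
for z in (9,10.4):
    h=[o for o in levers(c,e[2]+z,amin=1000)][0]; bc=np.array(h[2][0][1][0]); print(z,bc,h[1][2], "bore in tool",Rn.from_quat(c["q"]).inv().apply(np.r_[bc,e[2]+z]-e))
```

```text
top [640.90985107  35.08058548] 8.772051811218262
hole [592.99387453  22.61081374  32.        ] base [641.03861355  34.55436639  32.        ]
49.51197850085285 -165.41277212063602
49.507023713085474 -166.03969194820576
9 [574.66394043  17.14770126] 15.090896606445312 bore in tool [23.60150563  0.89481922 -9.10360555]
10.4 [575.16491699  17.28860283] 15.090951919555664 bore in tool [ 24.11568987   0.8908445  -10.50589994]
```

>>> servo_tool(plan=[[0.034,0,0.01,0,0.2,0.6,0],[0.028,0,0.018,0,0,0,0],[0,0,0.018,0,0,0,0],[0,0,-0.001,0,0,0,0]])

```text
t: 10.47
eef_pos: [609.5, 29.0, 90.0]
tcp_rot: [-3.139, 0.008, 0.268]
ft_force: [-0.9, -0.8, -3.2]
opening: 0.439
```

Run:
```python
from h import *
go((617.8,29.8,78),np.radians(14.5))
```

```text
t 10.47 at [609.5  29.   90. ] yaw 15.3 F [-0.9 -0.8 -3.2] op 0.439 j [-0.06  0.62  1.71 -0.    0.82  1.24]
 shift mm (tool) [ 8.3  1.4 11.9]  turn z deg 0.8 untilt [-0.13  0.47 -0.  ]
```

>>> servo_tool(plan=[[0.0083,0.0014,0.01,-0.1,0.5,0.8,0],[0,0,-0.001,0,0,0,0]])

```text
t: 10.63
eef_pos: [616.3, 30.1, 79.2]
tcp_rot: [-3.139, 0.004, 0.258]
ft_force: [-0.7, 0.3, -2.8]
opening: 0.436
```

Run:
```python
from h import *
go((617.8,29.8,78),np.radians(14.5))
c=shot("wrist","s2"); cv2.imwrite("pics/s2b.png",cv2.resize(c["img"][130:310,160:360],(600,540),interpolation=cv2.INTER_CUBIC))
```

```text
t 10.63 at [616.3  30.1  79.2] yaw 14.8 F [-0.7  0.3 -2.8] op 0.436 j [-0.06  0.64  1.7   0.    0.81  1.25]
 shift mm (tool) [1.4 0.7 1.2]  turn z deg 0.3 untilt [-0.12  0.25 -0.  ]
```

View pics/s2b.png

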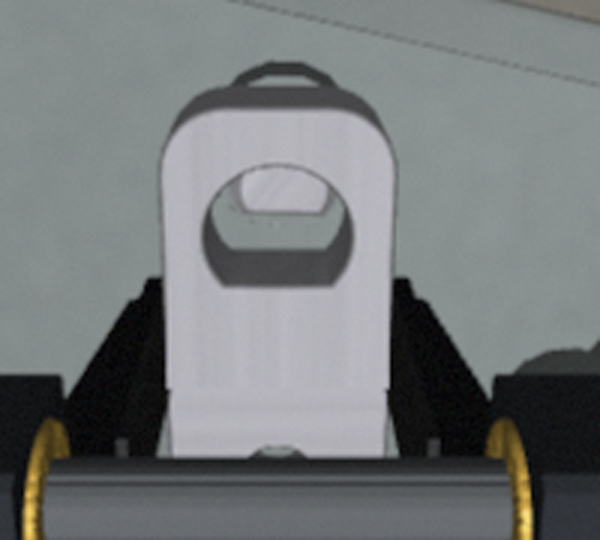

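>>> servo_tool(plan=[[0.0014,0.0012,0,-0.1,0.2,0.3,0],[0,0,0.008,0,0,0,0],[0,0,0.005,0,0,0,0],[0,0,0,0,0,0,0]])

```text
t: 11.02
eef_pos: [616.9, 28.8, 69.8]
tcp_rot: [3.141, -0.001, 0.256]
ft_force: [-0.5, -0.1, -2.1]
opening: 0.439
```

Run:
```python
from h import *
go((617.8,29.3,60),np.radians(14.5))
```

```text
t 11.02 at [616.9  28.8  69.8] yaw 14.7 F [-0.5 -0.1 -2.1] op 0.439 j [-0.06  0.65  1.71 -0.    0.78  1.25]
 shift mm (tool) [ 1.  -0.3  9.8]  turn z deg 0.2 untilt [ 0.03 -0.08 -0.  ]
```

>>> servo_tool(plan=[[0.0008,0,0.004,0,0,0.2,0],[0,0,0.003,0,0,0,0],[0,0,0.003,0,0,0,0]])

```text
t: 11.27
eef_pos: [617.8, 28.9, 60.0]
tcp_rot: [3.141, -0.002, 0.253]
ft_force: [0.1, 0.3, -2.2]
opening: 0.435
```

>>> servo_tool(plan=[[0,0,0.003,0,0,0,0],[0,0,0.002,0,0,0,0]])

```text
t: 11.43
eef_pos: [617.7, 28.8, 54.3]
tcp_rot: [3.141, -0.002, 0.253]
ft_force: [0.1, 0.5, -1.7]
opening: 0.438
```

Run:
```python
from h import *
go((617.8,29.3,60),np.radians(14.5))
```

```text
t 11.43 at [617.7  28.8  54.3] yaw 14.5 F [ 0.1  0.5 -1.7] op 0.438 j [-0.06  0.67  1.72 -0.    0.75  1.26]
 shift mm (tool) [ 0.3 -0.4 -5.7]  turn z deg -0.0 untilt [ 0.04 -0.12 -0.  ]
```

>>> servo_tool(plan=[[0,0,0.004,0,0,0,0],[0,0,0.003,0,0,0,0],[0,0,0.002,0,0,0,0]])

```text
t: 11.68
eef_pos: [617.7, 28.9, 44.2]
tcp_rot: [3.141, -0.002, 0.253]
ft_force: [0.2, -0.1, -2.2]
opening: 0.439
```

>>> servo_tool(plan=[[0,0,0.002,0,0,0,0],[0,0,0.001,0,0,0,0]])

```text
t: 11.85
eef_pos: [617.7, 28.9, 41.1]
tcp_rot: [3.141, -0.002, 0.253]
ft_force: [-6.6, 0.5, 18.0]
opening: 0.437
```

Seated: 18 N on contact at TCP z 41, so the underside is at about 32. I'll release it and go to lever 2.

>>> servo_tool(plan=[[0,0,-0.001,0,0,0,60],[0,0,-0.001,0,0,0,70],[0,0,-0.001,0,0,0,75],[0,0,-0.001,0,0,0,75],[0,0,-0.001,0,0,0,75]])

```text
t: 12.27
eef_pos: [618.3, 28.9, 47.2]
tcp_rot: [3.14, -0.004, 0.253]
ft_force: [0.2, -0.3, -0.2]
opening: 0.72
```

>>> servo_tool(plan=[[0,0,-0.02,0,0,0,75],[0,0,-0.03,0,0,0,75],[0,0,-0.03,0,0,0,100],[0,0,-0.03,0,0,0,100],[0,0,-0.03,0,0,0,100],[0,0,-0.01,0,0,0,100]])

```text
t: 12.77
eef_pos: [616.3, 28.9, 200.5]
tcp_rot: [-3.141, 0.003, 0.253]
ft_force: [1.3, 0.2, -1.1]
opening: 0.967
```

>>> servo_tool(plan=[[-0.0108,0.0366,-0.001,0,0,0,100],[-0.0108,0.0366,-0.001,0,0,0,100],[-0.0108,0.0366,-0.001,0,0,0,100],[-0.0108,0.0366,-0.001,0,0,0,100],[-0.0108,0.0366,-0.001,0,0,0,100],[-0.0108,0.0366,-0.001,0,0,0,100],[-0.0108,0.0366,-0.001,0,0,0,100],[-0.0108,0.0366,-0.001,0,0,0,100]])

```text
t: 13.43
eef_pos: [607.2, -280.8, 211.5]
tcp_rot: [-3.142, -0.003, 0.265]
ft_force: [0.4, 0.5, -0.3]
opening: 1.0
```

>>> servo_tool(plan=[[-0.0108,0.0366,-0.001,0,0,0,100],[-0.0108,0.0366,-0.001,0,0,0,100],[0,0,-0.001,0,0,-6.8,100],[0,0,-0.001,0,0,-6.8,100],[0,0,-0.001,0,0,-6.8,100],[0,0,-0.001,0,0,-6.8,100],[0,0,-0.001,0,0,-6.8,100],[0,0,-0.001,0,0,-6.8,100]])

```text
t: 14.1
eef_pos: [600.7, -371.9, 212.6]
tcp_rot: [-3.138, -0.002, 0.993]
ft_force: [-0.2, 1.0, 0.6]
opening: 1.0
```

>>> servo_tool(plan=[[0,0,-0.001,0,0,-6.8,100],[0,0,-0.001,0,0,-6.8,100],[0,0,-0.001,0,0,-6.8,100],[0,0,-0.001,0,0,-6.8,100],[0,0,-0.001,0,0,-6.8,100],[0,0,-0.001,0,0,-6.8,100],[0,0,-0.001,0,0,-6.8,100],[0,0,-0.001,0,0,-6.8,100]])

```text
t: 14.77
eef_pos: [599.4, -371.4, 215.2]
tcp_rot: [-3.137, -0.01, 1.992]
ft_force: [-0.5, -0.9, -0.4]
opening: 1.003
```

>>> servo_tool(plan=[[0,0,-0.001,0,0,-6.8,100],[0,0,-0.001,0,0,-6.8,100],[0,0,-0.001,0,0,-6.8,100],[0,0,-0.001,0,0,-6.8,100],[0,0,-0.001,0,0,-6.8,100],[0,0,-0.001,0,0,-6.8,100],[0,0,-0.001,0,0,-6.8,100],[0,0,-0.001,0,0,-6.8,100]])

```text
t: 15.43
eef_pos: [598.4, -370.7, 217.9]
tcp_rot: [3.132, -0.015, 2.991]
ft_force: [-0.6, -0.9, 0.6]
opening: 1.002
```

>>> servo_tool(plan=[[0,0,-0.001,0,0,-6.8,100],[0,0,-0.001,0,0,-6.8,100],[0,0,-0.001,0,0,-6.8,100],[0,0,-0.001,0,0,0,100],[0,0,-0.001,0,0,0,100]])

```text
t: 15.85
eef_pos: [597.7, -370.3, 219.8]
tcp_rot: [3.124, -0.013, -2.915]
ft_force: [-0.1, -0.6, 0.0]
opening: 0.995
```

Run:
```python
from h import *
c=shot("wrist","l2"); r=lever_fit(c,thr=(14,135))
go((*r[0],60) if r else (603,-390,150),r[1]+np.pi if r else np.radians(198.7))
```

```text
bore [ 583.2 -393.5] eye [ 630.1 -375.6] be 50.2 rect c [ 602.5 -386.4] 87x43 dir edge 20.0 holes 20.9 r [14.7, 8.5]
t 15.90 at [ 597.8 -370.4  220. ] yaw -167.1 F [ 0.5  0.9 -0.4] op 1.000 j [-0.65  0.61  1.32  0.    1.23 -2.45]
 shift mm (tool) [ -3.1 -19.5 159.6]  turn z deg -7.1 untilt [ 1.   -0.75 -0.01]
```

>>> servo_tool(plan=[[-0.0015,-0.0095,0.02,0.5,-0.4,-3.5,100],[-0.0015,-0.0095,0.03,0.5,-0.4,-3.5,100],[0,0,0.036,0,0,0,100],[0,0,0.036,0,0,0,100],[0,0,0.02,0,0,0,100],[0,0,-0.001,0,0,0,100]])

```text
t: 16.4
eef_pos: [606.8, -389.1, 75.6]
tcp_rot: [-3.136, 0.006, -2.81]
ft_force: [-0.2, -0.0, -0.1]
opening: 0.998
```

Run:
```python
from h import *
go((602.5,-386.4,6),np.radians(200.2))
```

```text
t 16.40 at [ 606.8 -389.1   75.6] yaw -161.0 F [-0.2 -0.  -0.1] op 0.998 j [-0.66  0.76  1.43  0.    0.94 -2.57]
 shift mm (tool) [ 3.6  4.3 69.6]  turn z deg -1.2 untilt [-0.32  0.36 -0.  ]
```

>>> servo_tool(plan=[[0.0036,0.0043,0.02,-0.3,0.3,-1.2,100],[0,0,0.025,0,0,0,100],[0,0,0.015,0,0,0,100],[0,0,0.0005,0,0,0,100]])

```text
t: 16.73
eef_pos: [603.4, -387.2, 16.4]
tcp_rot: [-3.139, 0.002, -2.798]
ft_force: [-0.3, -0.2, -0.8]
opening: 1.003
```

Run:
```python
from h import *
go((602.5,-386.4,6),np.radians(200.2))
```

```text
t 16.73 at [ 603.4 -387.2   16.4] yaw -160.3 F [-0.3 -0.2 -0.8] op 1.003 j [-0.66  0.83  1.46  0.    0.84 -2.58]
 shift mm (tool) [ 0.6  1.1 10.4]  turn z deg -0.5 untilt [-0.17  0.14 -0.  ]
```

>>> servo_tool(plan=[[0.0006,0.0011,0.009,0,0,-0.4,100],[0,0,0.0,0,0,0,100],[0,0,0,0,0,0,0],[0,0,0,0,0,0,0],[0,0,0,0,0,0,0],[0,0,0,0,0,0,0],[0,0,0,0,0,0,0],[0,0,0,0,0,0,0]])

```text
t: 17.4
eef_pos: [605.2, -388.3, 14.0]
tcp_rot: [-3.131, 0.007, -2.794]
ft_force: [-0.6, 0.0, 0.7]
opening: 0.637
```

>>> servo_tool(plan=[[0,0,0,0,0,0,0],[0,0,0,0,0,0,0],[0,0,0,0,0,0,0],[0,0,0,0,0,0,0]])

```text
t: 17.73
eef_pos: [605.3, -388.3, 14.5]
tcp_rot: [-3.131, 0.007, -2.794]
ft_force: [-0.1, 0.2, 0.8]
opening: 0.439
```

Grip too shallow (tip at z 14.5), so I'll reopen, go lower and regrip.

>>> servo_tool(plan=[[0,0,0.0008,0,0,0,60],[0,0,0.0008,0,0,0,60],[-0.0002,0,0.006,-0.2,0.2,0,60],[0,0,0.003,0,0,0,60],[0,0,0.0008,0,0,0,60]])

```text
t: 18.15
eef_pos: [605.6, -388.4, 2.0]
tcp_rot: [-3.134, 0.004, -2.794]
ft_force: [-0.3, -0.8, 0.6]
opening: 0.596
```

Run:
```python
from h import *
go((603.5,-387.2,6),np.radians(200.0))
```

```text
t 18.15 at [ 605.6 -388.4    2. ] yaw -160.1 F [-0.3 -0.8  0.6] op 0.596 j [-0.66  0.85  1.46 -0.    0.82 -2.58]
 shift mm (tool) [ 1.6  1.9 -4. ]  turn z deg -0.1 untilt [-0.41  0.21 -0.  ]
```

>>> servo_tool(plan=[[0,0,-0.001,-0.2,0.2,0,0],[0,0,0,0,0,0,0],[0,0,0,0,0,0,0],[0,0,0,0,0,0,0],[0,0,0,0,0,0,0],[0,0,0,0,0,0,0],[0,0,-0.01,0,0,0,0],[0,0,-0.03,0,0,0,0]])

```text
t: 18.82
eef_pos: [602.8, -386.2, 37.3]
tcp_rot: [3.135, -0.006, -2.794]
ft_force: [-0.7, 0.7, -2.1]
opening: 0.44
```

>>> servo_tool(plan=[[0,0,-0.035,0,0,0,0],[0,0,-0.035,0,0,0,0],[0,0,-0.03,0,0,0,0],[0,0,0,0,0,0,0]])

```text
t: 19.15
eef_pos: [604.0, -386.8, 147.7]
tcp_rot: [3.138, -0.005, -2.794]
ft_force: [-0.1, -0.5, -0.9]
opening: 0.437
```

>>> servo_tool(plan=[[-0.0204,0.0324,-0.001,0,0,0,0],[-0.0204,0.0324,-0.001,0,0,0,0],[-0.0204,0.0324,-0.001,0,0,0,0],[-0.0204,0.0324,-0.001,0,0,0,0],[-0.0204,0.0324,-0.001,0,0,0,0],[-0.0204,0.0324,-0.001,0,0,0,0],[-0.0204,0.0324,-0.001,0,0,0,0],[-0.014,0.022,-0.001,0,0,0,0]])

```text
t: 19.82
eef_pos: [666.6, -94.6, 159.9]
tcp_rot: [-3.14, -0.002, -2.804]
ft_force: [-0.3, -0.3, -2.4]
opening: 0.441
```

>>> servo_tool(plan=[[0,0,-0.001,0,0,6.8,0],[0,0,-0.001,0,0,6.8,0],[0,0,-0.001,0,0,6.8,0],[0,0,-0.001,0,0,6.8,0],[0,0,-0.001,0,0,6.8,0],[0,0,-0.001,0,0,0,0]])

```text
t: 20.32
eef_pos: [666.0, -84.5, 166.2]
tcp_rot: [-3.14, -0.004, 2.868]
ft_force: [0.9, -0.5, -1.5]
opening: 0.439
```

Run:
```python
from h import *
go((670,-89.5,140),np.radians(162.4))
```

```text
t 20.32 at [666.  -84.5 166.2] yaw 164.3 F [ 0.9 -0.5 -1.5] op 0.439 j [-0.22  0.6   1.49 -0.    1.06 -1.52]
 shift mm (tool) [-5.3 -3.7 26.2]  turn z deg 1.9 untilt [-0.09 -0.21  0.  ]
```

>>> servo_tool(plan=[[-0.0053,-0.0037,0.014,0,-0.2,1.9,0],[0,0,0.009,0,0,0,0],[0,0,-0.001,0,0,0,0]])

```text
t: 20.57
eef_pos: [669.7, -89.4, 144.3]
tcp_rot: [-3.14, 0.0, 2.845]
ft_force: [-0.1, 0.3, -1.7]
opening: 0.441
```

Run:
```python
from h import *
go((670,-89.5,140),np.radians(162.4))
e,R,s=pose(); c=shot("wrist","s3"); np.savez("s3.npz",e=e,q=R.as_quat(),**c)
px=proj(c,[[583.6,-62,60],[632,-77,32]]).round(1); print(px)
b=c["img"].astype(int); m=((b[...,0]>155)&(b[...,0]-b[...,1]>=4)).astype(np.uint8)
x,y=px[0].astype(int); print("top",circ(c,m,(x-20,max(0,y-20),x+20,y+20),60))
for o in levers(c,e[2]+15,amin=1000): print(o, "bore tool",[R.inv().apply(np.r_[h[1][0],e[2]+15]-e).round(1) for h in o[2]])
cv2.imwrite("pics/s3b.png",cv2.resize(c["img"][0:240,130:390],(650,600),interpolation=cv2.INTER_CUBIC))
```

```text
t 20.57 at [669.7 -89.4 144.3] yaw 163.0 F [-0.1  0.3 -1.7] op 0.441 j [-0.23  0.63  1.5  -0.    1.01 -1.5 ]
 shift mm (tool) [-0.3 -0.   4.3]  turn z deg 0.6 untilt [-0.09  0.03 -0.  ]
[[253.3  82.5]
 [252.9 143.7]]
top (array([583.7522583 , -61.96228027]), 9.012004852294922)
(array([253.1, 227.6]), ((656.9815063476562, -84.72859191894531), (41.81959915161133, 65.90177154541016), 73.05551147460938), [(584.0862498281058, ((648.27490234375, -82.05644989013672), 14.523846626281738))]) bore tool [array([ 22.7,   0.7, -15. ])]
(array([379.9,  93.9]), ((610.623046875, -7.870874404907227), (51.36610794067383, 24.48621940612793), 14.477147102355957), [(200.48248686484658, ((622.0477905273438, -5.063026428222656), 8.596060752868652)), (68.57849846710451, ((593.4791259765625, -12.487663269042969), 4.857747554779053))]) bore tool [array([ 70.2,  66.7, -15.1]), array([ 95.4,  51.2, -15.1])]
```

View pics/s3b.png

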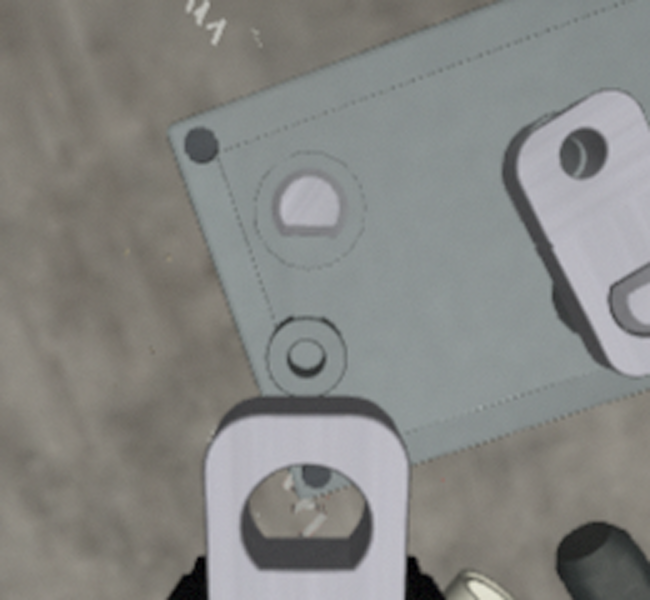

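Shaft R's top is at (583.8,-62.0), with the held lever aligned. Next I'll bring it over the shaft.

>>> servo_tool(plan=[[0.034,0.0005,0.01,0,0,1,0],[0.028,0.0003,0.018,0,0,0,0],[0,0,0.018,0,0,0,0],[0,0,0.004,0,0,0,0]])

```text
t: 20.95
eef_pos: [610.2, -69.9, 96.7]
tcp_rot: [-3.141, 0.006, 2.837]
ft_force: [-0.1, -0.3, -1.9]
opening: 0.439
```

Run:
```python
from h import *
go((606.1,-69.2,70),np.radians(162))
```

```text
t 20.95 at [610.2 -69.9  96.7] yaw 162.5 F [-0.1 -0.3 -1.9] op 0.439 j [-0.22  0.61  1.71 -0.    0.82 -1.49]
 shift mm (tool) [ 4.3 -0.5 26.7]  turn z deg 0.5 untilt [-0.06  0.36 -0.  ]
```

>>> servo_tool(plan=[[0.0043,-0.0005,0.01,0,0.3,0.5,0],[0,0,0.01,0,0,0,0],[0,0,0,0,0,0,0]])

```text
t: 21.2
eef_pos: [606.7, -69.2, 76.5]
tcp_rot: [-3.141, 0.002, 2.831]
ft_force: [-0.3, -0.2, -1.5]
opening: 0.441
```

Run:
```python
from h import *
go((606.1,-69.2,66),np.radians(162))
c=shot("wrist","s4"); cv2.imwrite("pics/s4b.png",cv2.resize(c["img"][130:310,160:360],(600,540),interpolation=cv2.INTER_CUBIC))
```

```text
t 21.20 at [606.7 -69.2  76.5] yaw 162.2 F [-0.3 -0.2 -1.5] op 0.441 j [-0.22  0.63  1.73 -0.    0.78 -1.48]
 shift mm (tool) [ 0.6 -0.2 10.5]  turn z deg 0.2 untilt [-0.05  0.11 -0.  ]
```

View pics/s4b.png

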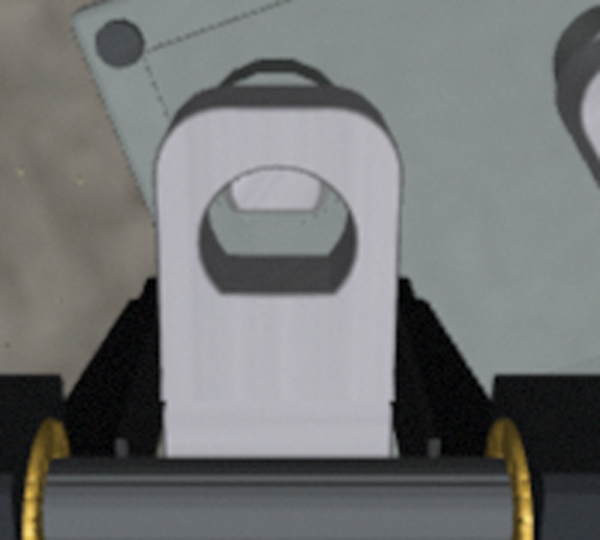

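The shaft's flat is centred in the bore (276 against 278), so I'll descend.

>>> servo_tool(plan=[[0.0006,-0.0004,0.005,0,0.1,0.2,0],[0,0,0.006,0,0,0,0],[0,0,0.004,0,0,0,0],[0,0,0.003,0,0,0,0]])

```text
t: 21.58
eef_pos: [608.4, -70.2, 59.5]
tcp_rot: [-3.141, 0.005, 2.827]
ft_force: [0.1, -0.1, -2.4]
opening: 0.439
```

>>> servo_tool(plan=[[0,0,0.003,0,0,0,0],[0,0,0.003,0,0,0,0]])

```text
t: 21.75
eef_pos: [608.1, -70.1, 52.7]
tcp_rot: [-3.141, 0.003, 2.827]
ft_force: [-3.5, 0.2, -0.5]
opening: 0.44
```

>>> servo_tool(plan=[[0,0,0.003,0,0,0,0],[0,0,0.002,0,0,0,0]])

```text
t: 21.92
eef_pos: [607.8, -70.0, 46.9]
tcp_rot: [-3.141, 0.002, 2.827]
ft_force: [-1.6, -0.9, -2.1]
opening: 0.445
```

>>> servo_tool(plan=[[0.0012,0,0.003,0,0,0,0],[0,0,0.003,0,0,0,0]])

```text
t: 22.08
eef_pos: [607.0, -69.8, 40.6]
tcp_rot: [-3.141, 0.004, 2.827]
ft_force: [-0.1, 0.9, -1.1]
opening: 0.434
```

>>> servo_tool(plan=[[0.0004,0,0.003,0,0,0,0],[0,0,0.002,0,0,0,0]])

```text
t: 22.25
eef_pos: [606.9, -69.7, 35.0]
tcp_rot: [-3.141, 0.004, 2.827]
ft_force: [0.7, -0.7, -1.6]
opening: 0.437
```

>>> servo_tool(plan=[[0,0,0.001,0,0,0,0],[0,0,0.001,0,0,0,0]])

```text
t: 22.42
eef_pos: [607.2, -69.8, 33.6]
tcp_rot: [-3.141, 0.005, 2.827]
ft_force: [-7.6, 0.9, 23.5]
opening: 0.441
```

Both levers are seated. I'll release, lift and look down at the rack and eyes together.

>>> servo_tool(plan=[[0,0,-0.001,0,0,0,60],[0,0,-0.001,0,0,0,65],[0,0,-0.001,0,0,0,65],[0,0,-0.001,0,0,0,65],[0,0,-0.02,0,0,0,65],[0,0,-0.03,0,0,0,65],[0,0,-0.03,0,0,0,65],[0,0,-0.03,0,0,0,65]])

```text
t: 23.08
eef_pos: [604.7, -69.2, 146.4]
tcp_rot: [-3.14, -0.004, 2.827]
ft_force: [0.5, 0.1, -0.5]
opening: 0.651
```

>>> servo_tool(plan=[[0,0,-0.03,0,0,0,60],[0,0,-0.01,0,0,6.8,60],[0,0,0,0,0,6.8,60],[0,0,0,0,0,6.8,60],[0,0,0,0,0,6.8,60],[0,0,0,0,0,6.8,60],[0,0,0,0,0,6.8,60],[0,0,0,0,0,6.8,60]])

```text
t: 23.75
eef_pos: [607.1, -69.6, 198.6]
tcp_rot: [3.133, 0.007, 1.963]
ft_force: [-0.3, -0.4, -0.1]
opening: 0.595
```

>>> servo_tool(plan=[[0,0,0,0,0,6.8,60],[0,0,0,0,0,6.8,60],[0,0,0,0,0,5,60],[-0.0175,-0.027,0,0,0,0,60],[-0.0175,-0.027,0,0,0,0,60],[-0.0175,-0.027,0,0,0,0,60],[-0.0175,-0.027,0,0,0,0,60],[0,0,0,0,0,0,60]])

```text
t: 24.42
eef_pos: [498.9, -145.2, 197.3]
tcp_rot: [3.13, 0.004, 1.616]
ft_force: [0.6, -0.5, -0.4]
opening: 0.602
```

Run:
```python
from h import *
go((500,-140,200),np.radians(90))
e,R,s=pose(); c=shot("wrist","p1"); np.savez("p1.npz",e=e,q=R.as_quat(),**c)
cv2.imwrite("pics/p1b.png",cv2.resize(c["img"][0:280,100:420],(800,700),interpolation=cv2.INTER_CUBIC)[:600])
```

```text
t 24.42 at [ 498.9 -145.2  197.3] yaw 92.6 F [ 0.6 -0.5 -0.4] op 0.602 j [-0.41  0.36  1.84  0.    0.93 -0.46]
 shift mm (tool) [ 5.1  1.4 -2.7]  turn z deg 2.6 untilt [0.65 0.22 0.  ]
```

View pics/p1b.png

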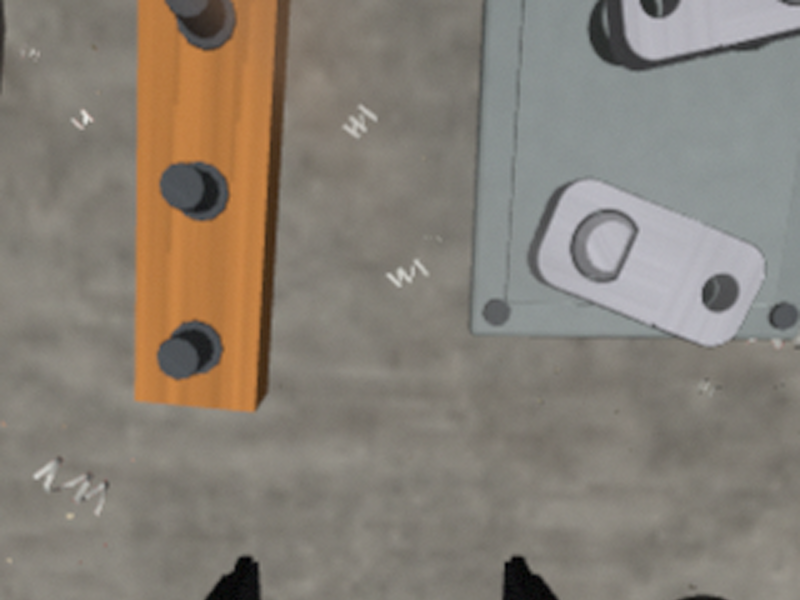

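Run:
```python
from h import *
c=dict(np.load("p1.npz"))
p=lambda x,y,z:cast(c,(100+x/2.5,y/2.5),z)[0].round(1)
print("pin near top",p(180,356,76),"collar",p(193,345,46)); print("pin mid top",p(183,186,76),"collar",p(194,191,46))
print("eyeR",p(720,292,52),"eyeM",p(660,-5,52)); 
c3=dict(np.load("s3.npz")); print("holeR s3",cast(c3,(252.4,142.8),32)[0])
P=p(180,356,76); go((*P[:2],100),np.radians(90))
```

```text
pin near top [ 426.2 -108.    76. ] collar [ 424.5 -108.    46. ]
pin mid top [428.9 -49.2  76. ] collar [426.3 -49.3  46. ]
eyeR [631.8 -77.5  52. ] eyeM [593.   23.2  52. ]
holeR s3 [631.10663024 -77.17897294  32.        ]
t 24.47 at [ 500.7 -144.6  197.6] yaw 92.5 F [-0.3  0.1  0.3] op 0.601 j [-0.41  0.36  1.84  0.    0.93 -0.45]
 shift mm (tool) [ 40.2 -74.   96.5]  turn z deg 2.5 untilt [0.73 0.23 0.  ]
```

>>> servo_tool(plan=[[0.0134,-0.0245,0.02,0.7,0.2,0,60],[0.0134,-0.0245,0.025,0,0,0,60],[0.0134,-0.0245,0.025,0,0,0,60],[0,0,0.003,0,0,2.5,60]])

```text
t: 24.8
eef_pos: [426.6, -107.3, 123.7]
tcp_rot: [3.134, 0.003, 1.57]
ft_force: [0.4, -1.2, 0.6]
opening: 0.598
```

Run:
```python
from h import *
go((425.5,-108,52),np.radians(90))
```

```text
t 24.80 at [ 426.6 -107.3  123.7] yaw 89.9 F [ 0.4 -1.2  0.6] op 0.598 j [-0.4   0.37  2.1   0.    0.66 -0.4 ]
 shift mm (tool) [-0.5 -1.7 71.7]  turn z deg -0.1 untilt [0.46 0.19 0.  ]
```

>>> servo_tool(plan=[[-0.0005,-0.0012,0.025,0.4,0.2,0,60],[0,0,0.025,0,0,0,60],[0,0,0.013,0,0,0,60],[0,0,0.003,0,0,0,60]])

```text
t: 25.13
eef_pos: [428.2, -106.1, 55.6]
tcp_rot: [3.137, 0.001, 1.569]
ft_force: [-0.3, 0.6, 0.8]
opening: 0.598
```

Run:
```python
from h import *
go((425.5,-108,52),np.radians(90))
```

```text
t 25.13 at [ 428.2 -106.1   55.6] yaw 89.9 F [-0.3  0.6  0.8] op 0.598 j [-0.39  0.5   2.16  0.    0.48 -0.39]
 shift mm (tool) [-1.9 -2.7  3.6]  turn z deg -0.1 untilt [0.27 0.06 0.  ]
```

>>> servo_tool(plan=[[-0.0019,-0.0025,0.0035,0.2,0,0,40],[0,0,0.0007,0,0,0,0],[0,0,0.0007,0,0,0,0],[0,0,0.0007,0,0,0,0],[0,0,0.0007,0,0,0,0],[0,0,0.0007,0,0,0,0],[0,0,0.0007,0,0,0,0],[0,0,0.0007,0,0,0,0]])

```text
t: 25.8
eef_pos: [426.0, -107.5, 49.2]
tcp_rot: [-3.142, 0.001, 1.571]
ft_force: [-2.6, -0.9, 13.0]
opening: 0.163
```

>>> servo_tool(plan=[[0,0,0.0005,0,0,0,0],[0,0,0.0005,0,0,0,0],[0,0,0.0005,0,0,0,0]])

```text
t: 26.05
eef_pos: [425.8, -107.7, 49.2]
tcp_rot: [3.14, 0.002, 1.571]
ft_force: [-1.4, 0.5, 7.9]
opening: 0.161
```

>>> servo_tool(plan=[[0,0,-0.01,0,0,0,0],[0,0,-0.03,0,0,0,0],[0,0,-0.035,0,0,0,0],[0.005,0.0343,-0.001,0,0,0,0],[0.005,0.0343,-0.001,0,0,0,0],[0.005,0.0343,-0.001,0,0,0,0],[0.005,0.0343,-0.001,0,0,0,0],[0.005,0.0343,-0.001,0,0,0,0]])

```text
t: 26.72
eef_pos: [598.5, -81.9, 137.2]
tcp_rot: [3.138, 0.002, 1.566]
ft_force: [-0.4, -0.6, -0.5]
opening: 0.158
```

>>> servo_tool(plan=[[0.003,0.02,-0.001,0,0,0,0],[0,0,-0.001,0,0,0,0]])

```text
t: 26.88
eef_pos: [624.7, -77.8, 139.3]
tcp_rot: [3.134, 0.002, 1.568]
ft_force: [-0.3, -0.4, -0.6]
opening: 0.16
```

Run:
```python
from h import *
go((631.6,-77.4,110),np.radians(90))
```

```text
t 26.88 at [624.7 -77.8 139.3] yaw 89.8 F [-0.3 -0.4 -0.6] op 0.160 j [-0.23  0.57  1.63 -0.    0.93 -0.22]
 shift mm (tool) [ 0.4  6.7 29.4]  turn z deg -0.2 untilt [0.42 0.14 0.  ]
```

>>> servo_tool(plan=[[0.0004,0.0067,0.014,0.4,0.1,0,0],[0,0,0.01,0,0,0,0],[0,0,-0.0003,0,0,0,0]])

```text
t: 27.13
eef_pos: [631.6, -76.9, 114.6]
tcp_rot: [3.141, 0.001, 1.569]
ft_force: [-0.6, 0.7, -0.6]
opening: 0.162
```

Run:
```python
from h import *
go((631.6,-77.4,100),np.radians(90))
c=shot("wrist","i1"); cv2.imwrite("pics/i1b.png",cv2.resize(c["img"][130:330,150:350],(600,600),interpolation=cv2.INTER_CUBIC))
```

```text
t 27.13 at [631.6 -76.9 114.6] yaw 89.9 F [-0.6  0.7 -0.6] op 0.162 j [-0.22  0.61  1.63 -0.    0.9  -0.22]
 shift mm (tool) [-0.5  0.  14.6]  turn z deg -0.1 untilt [0.02 0.04 0.  ]
```

View pics/i1b.png

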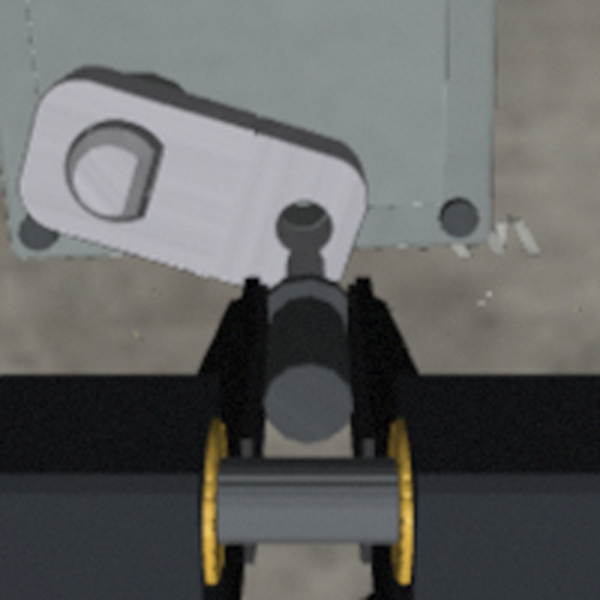

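The pin is upright and its shank lines up with the eye at (304,228), so I'll descend.

>>> servo_tool(plan=[[-0.0003,0,0.009,0,0,0,0],[0,0,0.006,0,0,0,0],[0,0,0.004,0,0,0,0],[0,0,0.004,0,0,0,0]])

```text
t: 27.52
eef_pos: [630.4, -78.1, 92.6]
tcp_rot: [3.139, 0.001, 1.568]
ft_force: [-0.3, 0.2, 0.4]
opening: 0.16
```

>>> servo_tool(plan=[[0,0,0.004,0,0,0,0],[0,0,0.004,0,0,0,0],[0,0,0.004,0,0,0,0]])

```text
t: 27.77
eef_pos: [630.1, -78.3, 79.6]
tcp_rot: [3.139, 0.001, 1.567]
ft_force: [0.4, -1.1, -0.0]
opening: 0.163
```

>>> servo_tool(plan=[[0.0008,0.0011,0.0015,0.1,0,0,0],[0,0,0.003,0,0,0,0],[0,0,0.003,0,0,0,0]])

```text
t: 28.02
eef_pos: [631.3, -77.4, 71.1]
tcp_rot: [3.141, 0.001, 1.567]
ft_force: [-0.3, -0.5, -0.4]
opening: 0.164
```

>>> servo_tool(plan=[[0,0,0.003,0,0,0,0],[0,0,0.003,0,0,0,0]])

```text
t: 28.18
eef_pos: [631.5, -77.4, 64.6]
tcp_rot: [3.141, 0.001, 1.567]
ft_force: [-0.4, -0.2, 0.6]
opening: 0.158
```

>>> servo_tool(plan=[[0,0,0.003,0,0,0,0],[0,0,0.002,0,0,0,0]])

```text
t: 28.35
eef_pos: [631.4, -77.3, 58.8]
tcp_rot: [3.141, 0.001, 1.568]
ft_force: [-0.2, 0.0, -1.1]
opening: 0.165
```

>>> servo_tool(plan=[[0,0,0.001,0,0,0,0],[0,0,0.001,0,0,0,0]])

```text
t: 28.52
eef_pos: [631.6, -77.4, 58.2]
tcp_rot: [3.14, 0.002, 1.568]
ft_force: [-5.4, 1.5, 16.3]
opening: 0.162
```

Fully home. I'll release it and fetch the middle pin.

>>> servo_tool(plan=[[0,0,0,0,0,0,35],[0,0,0,0,0,0,45],[0,0,0,0,0,0,45],[0,0,0,0,0,0,45],[0,0,-0.01,0,0,0,45],[0,0,-0.025,0,0,0,45],[0,0,-0.03,0,0,0,50],[0,0,-0.01,0,0,0,55]])

```text
t: 29.18
eef_pos: [630.4, -77.1, 134.6]
tcp_rot: [-3.138, 0.0, 1.567]
ft_force: [0.5, -0.1, 0.6]
opening: 0.518
```

>>> servo_tool(plan=[[0.0047,-0.034,0,0,0,0,60],[0.0047,-0.034,0,0,0,0,60],[0.0047,-0.034,0,0,0,0,60],[0.0047,-0.034,0,0,0,0,60],[0.0047,-0.034,0,0,0,0,60],[0.003,-0.02,0,0,0,0,60],[0,0,0,0,0,0,60]])

```text
t: 29.77
eef_pos: [433.5, -48.8, 138.0]
tcp_rot: [3.136, 0.002, 1.568]
ft_force: [-0.1, 0.4, -0.1]
opening: 0.601
```

Run:
```python
from h import *
go((427.6,-49.0,52),np.radians(90))
```

```text
t 29.77 at [433.5 -48.8 138. ] yaw 89.8 F [-0.1  0.4 -0.1] op 0.601 j [-0.26  0.34  2.09 -0.    0.7  -0.26]
 shift mm (tool) [-0.  -6.4 85.9]  turn z deg -0.2 untilt [0.3  0.14 0.  ]
```

>>> servo_tool(plan=[[0,-0.0064,0.025,0.3,0.1,0,60],[0,0,0.025,0,0,0,60],[0,0,0.02,0,0,0,60],[0,0,0.006,0,0,0,60]])

```text
t: 30.1
eef_pos: [430.5, -49.7, 63.0]
tcp_rot: [3.131, 0.003, 1.567]
ft_force: [-0.4, -0.2, -0.1]
opening: 0.6
```

Run:
```python
from h import *
go((427.6,-49.0,52),np.radians(90))
```

```text
t 30.10 at [430.5 -49.7  63. ] yaw 89.8 F [-0.4 -0.2 -0.1] op 0.600 j [-0.27  0.48  2.17 -0.    0.48 -0.26]
 shift mm (tool) [ 0.8 -3.  11. ]  turn z deg -0.2 untilt [0.6 0.2 0. ]
```

>>> servo_tool(plan=[[0.0008,-0.0028,0.008,0.6,0.2,0,50],[0,0,0.001,0,0,0,0],[0,0,0.0007,0,0,0,0],[0,0,0.0007,0,0,0,0],[0,0,0.0007,0,0,0,0],[0,0,0.0007,0,0,0,0],[0,0,0.0007,0,0,0,0],[0,0,0.0007,0,0,0,0]])

```text
t: 30.77
eef_pos: [429.2, -49.4, 51.0]
tcp_rot: [-3.141, -0.0, 1.568]
ft_force: [-4.2, -1.7, 16.2]
opening: 0.162
```

>>> servo_tool(plan=[[0,0,0.0005,0,0,0,0],[0,0,0.0003,0,0,0,0],[0,0,0,0,0,0,0]])

```text
t: 31.02
eef_pos: [429.0, -49.4, 51.4]
tcp_rot: [3.141, 0.0, 1.568]
ft_force: [-1.3, -0.8, -0.5]
opening: 0.163
```

>>> servo_tool(plan=[[0,0,-0.01,0,0,0,0],[0,0,-0.03,0,0,0,0],[0,0,-0.035,0,0,0,0],[0.0145,0.033,-0.001,0,0,0,0],[0.0145,0.033,-0.001,0,0,0,0],[0.0145,0.033,-0.001,0,0,0,0],[0.0145,0.033,-0.001,0,0,0,0],[0.0145,0.033,-0.001,0,0,0,0]])

```text
t: 31.68
eef_pos: [596.0, 24.1, 138.7]
tcp_rot: [3.139, -0.0, 1.563]
ft_force: [-0.2, -1.2, -0.5]
opening: 0.162
```

>>> servo_tool(plan=[[0,0,-0.001,0,0,0,0]])

```text
t: 31.77
eef_pos: [600.8, 26.1, 139.8]
tcp_rot: [3.135, -0.0, 1.565]
ft_force: [-2.4, -0.6, -1.4]
opening: 0.159
```

Run:
```python
from h import *
go((592.8,22.5,115),np.radians(90))
```

```text
t 31.77 at [600.8  26.1 139.8] yaw 89.6 F [-2.4 -0.6 -1.4] op 0.159 j [-0.07  0.54  1.7   0.    0.89 -0.06]
 shift mm (tool) [-3.7 -8.1 24.8]  turn z deg -0.4 untilt [ 0.36 -0.02 -0.  ]
```

>>> servo_tool(plan=[[-0.0037,-0.0081,0.008,0.4,0,-0.3,0],[0,0,0.008,0,0,0,0],[0,0,0,0,0,0,0]])

```text
t: 32.02
eef_pos: [591.6, 22.9, 121.5]
tcp_rot: [-3.14, -0.0, 1.572]
ft_force: [0.3, 0.0, -0.7]
opening: 0.163
```

Run:
```python
from h import *
go((592.8,22.5,100),np.radians(90))
c=shot("wrist","i2"); cv2.imwrite("pics/i2b.png",cv2.resize(c["img"][130:330,150:350],(600,600),interpolation=cv2.INTER_CUBIC))
```

```text
t 32.02 at [591.6  22.9 121.5] yaw 90.1 F [ 0.3  0.  -0.7] op 0.163 j [-0.07  0.55  1.74  0.    0.85 -0.07]
 shift mm (tool) [-0.4  1.2 21.5]  turn z deg 0.1 untilt [-0.12 -0.02  0.  ]
```

View pics/i2b.png

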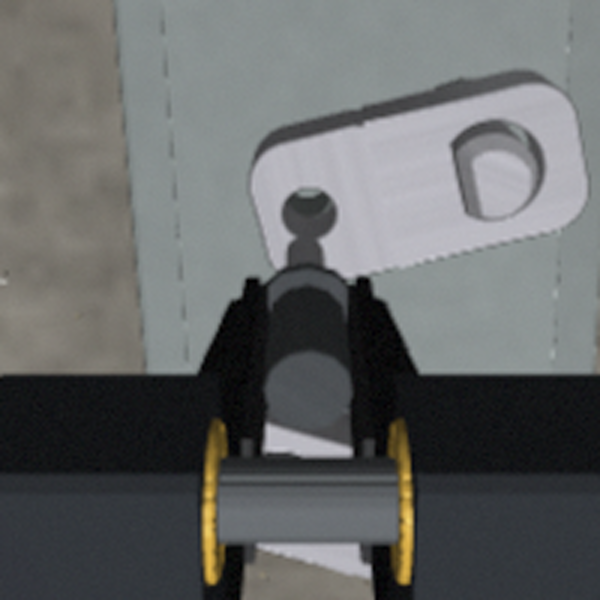

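>>> servo_tool(plan=[[-0.0009,0.0013,0.007,-0.1,0,0,0],[0,0,0.008,0,0,0,0],[0,0,0.004,0,0,0,0],[0,0,0.004,0,0,0,0]])

```text
t: 32.4
eef_pos: [591.5, 20.3, 97.8]
tcp_rot: [3.141, -0.0, 1.57]
ft_force: [-0.1, 1.0, -1.0]
opening: 0.162
```

>>> servo_tool(plan=[[0,0,0.004,0,0,0,0],[0,0,0.004,0,0,0,0],[0,0,0.004,0,0,0,0]])

```text
t: 32.65
eef_pos: [591.1, 20.1, 84.3]
tcp_rot: [-3.141, -0.001, 1.569]
ft_force: [0.1, 0.4, -0.8]
opening: 0.162
```

Run:
```python
from h import *
go((592.8,22.0,60),np.radians(90))
```

```text
t 32.65 at [591.1  20.1  84.3] yaw 89.9 F [ 0.1  0.4 -0.8] op 0.162 j [-0.08  0.6   1.77  0.    0.77 -0.08]
 shift mm (tool) [ 1.9  1.7 24.3]  turn z deg -0.1 untilt [-0.02 -0.03  0.  ]
```

>>> servo_tool(plan=[[0.0018,0.0016,0,0,0,0,0],[0,0,0.003,0,0,0,0],[0,0,0.003,0,0,0,0]])

```text
t: 32.9
eef_pos: [592.9, 22.1, 77.4]
tcp_rot: [-3.141, -0.0, 1.569]
ft_force: [-0.4, -0.9, -0.6]
opening: 0.159
```

>>> servo_tool(plan=[[0,0,0.004,0,0,0,0],[0,0,0.003,0,0,0,0]])

```text
t: 33.07
eef_pos: [593.2, 22.2, 69.9]
tcp_rot: [3.142, -0.0, 1.57]
ft_force: [-0.2, 0.3, -0.7]
opening: 0.158
```

>>> servo_tool(plan=[[0,0,0.003,0,0,0,0],[0,0,0.002,0,0,0,0]])

```text
t: 33.23
eef_pos: [593.1, 22.2, 64.1]
tcp_rot: [-3.141, -0.0, 1.57]
ft_force: [0.6, -0.6, -1.2]
opening: 0.163
```

>>> servo_tool(plan=[[0,0,0.002,0,0,0,0],[0,0,0.001,0,0,0,0]])

```text
t: 33.4
eef_pos: [593.0, 22.2, 60.5]
tcp_rot: [-3.141, -0.0, 1.57]
ft_force: [-0.0, 0.0, 0.1]
opening: 0.162
```

>>> servo_tool(plan=[[0,0,0.0005,0,0,0,0],[0,0,0.0005,0,0,0,0]])

```text
t: 33.57
eef_pos: [593.0, 22.2, 60.2]
tcp_rot: [-3.141, -0.0, 1.57]
ft_force: [-3.5, 0.2, 7.8]
opening: 0.16
```

Pin 2 is home. I'll release it and view the stopper and neck.

>>> servo_tool(plan=[[0,0,0.0005,0,0,0,0],[0,0,0,0,0,0,35],[0,0,0,0,0,0,45],[0,0,0,0,0,0,45],[0,0,0,0,0,0,45],[0,0,-0.01,0,0,0,45],[0,0,-0.025,0,0,0,45],[0,0,-0.035,0,0,0,50]])

```text
t: 34.23
eef_pos: [590.5, 22.2, 127.5]
tcp_rot: [-3.131, -0.001, 1.57]
ft_force: [0.5, 0.1, 0.1]
opening: 0.473
```

>>> servo_tool(plan=[[0,0,-0.035,0,0,0,60],[0.022,-0.0235,-0.005,0,0,0,60],[0.022,-0.0235,-0.005,0,0,0,60],[0.022,-0.0235,-0.005,0,0,0,60],[0.012,-0.0135,-0.005,0,0,0,60],[0,0,0,0,0,0,60]])

```text
t: 34.73
eef_pos: [506.7, 101.8, 196.4]
tcp_rot: [3.138, -0.001, 1.566]
ft_force: [0.5, 0.3, 0.5]
opening: 0.602
```

Run:
```python
from h import *
go((500,110,200),np.radians(90))
e,R,s=pose(); c=shot("wrist","n1"); np.savez("n1.npz",e=e,q=R.as_quat(),**c)
cv2.imwrite("pics/n1b.png",cv2.resize(c["img"][0:240,100:420],(800,600),interpolation=cv2.INTER_CUBIC))
```

```text
t 34.73 at [506.7 101.8 196.4] yaw 89.8 F [0.5 0.3 0.5] op 0.602 j [0.07 0.36 1.85 0.   0.93 0.07]
 shift mm (tool) [ 8.2 -6.7 -3.6]  turn z deg -0.2 untilt [ 0.21 -0.07 -0.  ]
```

View pics/n1b.png

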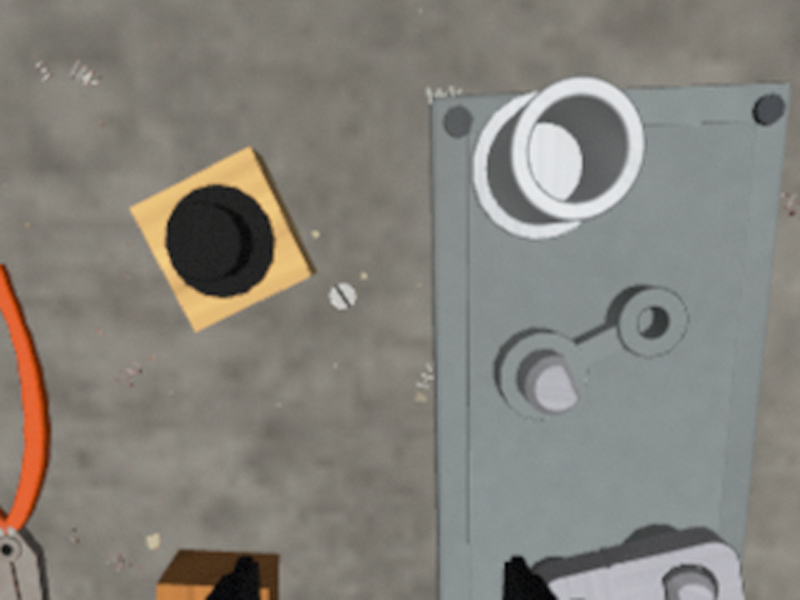

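Run:
```python
from h import *
c=dict(np.load("n1.npz"))
p=lambda x,y,z:cast(c,(100+x/2.5,y/2.5),z)[0].round(1)
print("flange",p(220,241,39),"grip",p(205,242,69),"neck",p(578,148,80),p(512,148,80),p(644,148,80))
F=p(220,241,39); go((*F[:2],110),np.radians(90))
```

```text
flange [445.1 183.6  39. ] grip [445.4 183.2  69. ] neck [575.4 213.   80. ] [553.1 213.1  80. ] [597.7 212.9  80. ]
t 34.78 at [507.7 101.1 196.2] yaw 89.8 F [ 0.5 -0.2  0.6] op 0.602 j [0.07 0.36 1.84 0.   0.93 0.07]
 shift mm (tool) [ 82.2 -63.3  86. ]  turn z deg -0.2 untilt [ 0.24 -0.06 -0.  ]
```

>>> servo_tool(plan=[[0.0265,-0.0205,0.015,0.2,0,0,60],[0.0265,-0.0205,0.015,0,0,0,60],[0.0265,-0.0205,0.02,0,0,0,60],[0,0,0.02,0,0,0,60]])

```text
t: 35.12
eef_pos: [451.4, 181.1, 128.2]
tcp_rot: [3.129, -0.002, 1.562]
ft_force: [0.5, -0.1, 0.7]
opening: 0.593
```

Run:
```python
from h import *
go((445.2,183.4,44),np.radians(90))
```

```text
t 35.12 at [451.4 181.1 128.2] yaw 89.5 F [ 0.5 -0.1  0.7] op 0.593 j [ 0.25  0.41  2.   -0.    0.72  0.26]
 shift mm (tool) [ 2.  -7.2 84.1]  turn z deg -0.5 untilt [ 0.71 -0.14 -0.  ]
```

>>> servo_tool(plan=[[0.002,-0.0062,0.025,0.7,-0.1,-0.4,60],[0,0,0.025,0,0,0,60],[0,0,0.018,0,0,0,60],[0,0,0.002,0,0,0,60]])

```text
t: 35.45
eef_pos: [447.5, 183.2, 52.8]
tcp_rot: [-3.141, -0.0, 1.571]
ft_force: [-0.8, -0.8, -0.5]
opening: 0.6
```

Run:
```python
from h import *
go((445.2,183.4,44),np.radians(90))
```

```text
t 35.45 at [447.5 183.2  52.8] yaw 90.0 F [-0.8 -0.8 -0.5] op 0.600 j [0.25 0.54 2.05 0.   0.54 0.25]
 shift mm (tool) [ 0.2 -2.3  8.8]  turn z deg 0.0 untilt [-0.03 -0.    0.  ]
```

>>> servo_tool(plan=[[0,-0.0022,0.006,0,0,0,60],[0,0,0.001,0,0,0,0],[0,0,0.0006,0,0,0,0],[0,0,0.0006,0,0,0,0],[0,0,0.0006,0,0,0,0],[0,0,0.0006,0,0,0,0],[0,0,0.0006,0,0,0,0],[0,0,0.0003,0,0,0,0]])

```text
t: 36.12
eef_pos: [446.3, 181.5, 44.7]
tcp_rot: [-3.14, 0.0, 1.569]
ft_force: [-1.2, -0.5, -1.0]
opening: 0.293
```

>>> servo_tool(plan=[[0,0,0,0,0,0,0],[0,0,0,0,0,0,0]])

```text
t: 36.28
eef_pos: [446.3, 181.5, 45.2]
tcp_rot: [-3.14, 0.0, 1.569]
ft_force: [0.1, -0.5, -1.7]
opening: 0.29
```

>>> servo_tool(plan=[[0,0,-0.01,0,0,0,0],[0,0,-0.035,0,0,0,0],[0,0,-0.04,0,0,0,0],[0,0,-0.02,0,0,0,0],[0.0075,0.032,-0.001,0,0,0,0],[0.0075,0.032,-0.001,0,0,0,0],[0.0075,0.032,-0.001,0,0,0,0],[0.006,0.026,-0.001,0,0,0,0]])

```text
t: 36.95
eef_pos: [570.4, 210.7, 162.2]
tcp_rot: [3.139, -0.001, 1.57]
ft_force: [0.9, 0.1, -0.9]
opening: 0.286
```

>>> servo_tool(plan=[[0,0,-0.001,0,0,0,0]])

```text
t: 37.03
eef_pos: [574.6, 211.4, 163.4]
tcp_rot: [3.135, -0.002, 1.569]
ft_force: [-0.6, -0.5, -1.8]
opening: 0.287
```

Run:
```python
from h import *
go((575.4,211.1,125),np.radians(90))
```

```text
t 37.03 at [574.6 211.4 163.4] yaw 89.9 F [-0.6 -0.5 -1.8] op 0.287 j [0.24 0.52 1.65 0.   0.96 0.25]
 shift mm (tool) [-0.4  0.6 38.4]  turn z deg -0.1 untilt [ 0.36 -0.09 -0.  ]
```

>>> servo_tool(plan=[[-0.0004,0.0006,0.015,0.3,0,0,0],[0,0,0.012,0,0,0,0],[0,0,0.003,0,0,0,0],[0,0,0,0,0,0,0]])

```text
t: 37.37
eef_pos: [574.7, 210.8, 130.1]
tcp_rot: [3.141, -0.002, 1.569]
ft_force: [-0.0, -0.1, -0.2]
opening: 0.289
```

Run:
```python
from h import *
go((575.4,211.1,115),np.radians(90))
```

```text
t 37.37 at [574.7 210.8 130.1] yaw 89.9 F [-0.  -0.1 -0.2] op 0.289 j [0.24 0.57 1.68 0.   0.9  0.24]
 shift mm (tool) [ 0.3  0.7 15.1]  turn z deg -0.1 untilt [ 0.01 -0.1  -0.  ]
```

>>> servo_tool(plan=[[0.0004,0.0008,0.005,0,0,0,0],[0,0,0.005,0,0,0,0],[0,0,0.004,0,0,0,0]])

```text
t: 37.62
eef_pos: [574.6, 211.1, 115.5]
tcp_rot: [3.141, -0.002, 1.57]
ft_force: [-0.5, 0.5, -0.4]
opening: 0.289
```

>>> servo_tool(plan=[[0,0,0.004,0,0,0,0],[0,0,0.004,0,0,0,0]])

```text
t: 37.78
eef_pos: [574.4, 211.1, 107.0]
tcp_rot: [3.141, -0.002, 1.57]
ft_force: [0.8, 0.1, -0.9]
opening: 0.289
```

Run:
```python
from h import *
go((575.4,211.1,91),np.radians(90))
```

```text
t 37.78 at [574.4 211.1 107. ] yaw 89.9 F [ 0.8  0.1 -0.9] op 0.289 j [0.24 0.59 1.7  0.   0.85 0.24]
 shift mm (tool) [-0.1  0.9 16. ]  turn z deg -0.1 untilt [ 0.03 -0.1  -0.  ]
```

>>> servo_tool(plan=[[0,0.0009,0.003,0,0,0,0],[0,0,0.004,0,0,0,0],[0,0,0.002,0,0,0,0]])

```text
t: 38.03
eef_pos: [575.3, 211.1, 96.8]
tcp_rot: [3.141, -0.002, 1.57]
ft_force: [-0.0, -0.1, -1.4]
opening: 0.283
```

>>> servo_tool(plan=[[0,0,0.002,0,0,0,0],[0,0,0.001,0,0,0,0]])

```text
t: 38.2
eef_pos: [575.3, 211.2, 93.3]
tcp_rot: [3.141, -0.002, 1.57]
ft_force: [0.4, 0.1, -1.4]
opening: 0.285
```

>>> servo_tool(plan=[[0,0,0.001,0,0,0,0]])

```text
t: 38.28
eef_pos: [575.3, 211.2, 92.1]
tcp_rot: [3.141, -0.002, 1.57]
ft_force: [-0.3, 0.2, -1.1]
opening: 0.287
```

>>> servo_tool(plan=[[0,0,0.001,0,0,0,0],[0,0,0.001,0,0,0,0]])

```text
t: 38.45
eef_pos: [575.4, 211.2, 90.5]
tcp_rot: [3.141, -0.002, 1.57]
ft_force: [-5.8, -1.8, 14.9]
opening: 0.288
```

>>> servo_tool(plan=[[0,0,0.0005,0,0,0,0]])

```text
t: 38.53
eef_pos: [575.4, 211.2, 90.6]
tcp_rot: [3.141, -0.002, 1.57]
ft_force: [-2.6, -1.4, 6.1]
opening: 0.287
```

>>> servo_tool(plan=[[0,0,0,0,0,0,45],[0,0,0,0,0,0,50],[0,0,0,0,0,0,50],[0,0,0,0,0,0,50],[0,0,-0.01,0,0,0,50],[0,0,-0.03,0,0,0,50],[0,0,-0.04,0,0,0,50],[0,0,-0.04,0,0,0,50]])

```text
t: 39.2
eef_pos: [572.5, 210.2, 208.5]
tcp_rot: [-3.129, 0.001, 1.57]
ft_force: [0.6, 0.2, -0.1]
opening: 0.497
```

>>> servo_tool(plan=[[-0.015,0,-0.035,0,0,0,100],[-0.035,-0.004,-0.015,0,0,0,100],[-0.035,-0.004,-0.01,0,0,0,100],[-0.035,-0.004,-0.01,0,0,0,100],[-0.02,0,0,0,0,0,100],[0,0,0,0,0,0,100]])

```text
t: 39.7
eef_pos: [561.7, 66.9, 297.0]
tcp_rot: [3.135, -0.0, 1.574]
ft_force: [-0.7, 0.1, 0.0]
opening: 0.865
```

Run:
```python
from h import *
go((560,50,300))
c=shot("wrist","f1")
cv2.imwrite("pics/f1b.png",cv2.resize(c["img"][0:285,100:420],(800,712),interpolation=cv2.INTER_CUBIC)[:600])
q=np.array
for n,X in dict(pinR=(631.4,-77.4,86),pinM=(592.8,22.4,86),stop=(575.4,213,115)).items(): print(n,((proj(c,[X])[0]-[100,0])*2.5).round(0))
```

```text
t 39.70 at [561.7  66.9 297. ] yaw 90.2 F [-0.7  0.1  0. ] op 0.865 j [ 0.    0.33  1.6   0.    1.21 -0.  ]
 shift mm (tool) [-16.9  -1.7  -3. ]  turn z deg 0.0 untilt [ 0.37 -0.01 -0.  ]
pinR [502. 673.]
pinM [436. 500.]
stop [410.  74.]
```

View pics/f1b.png

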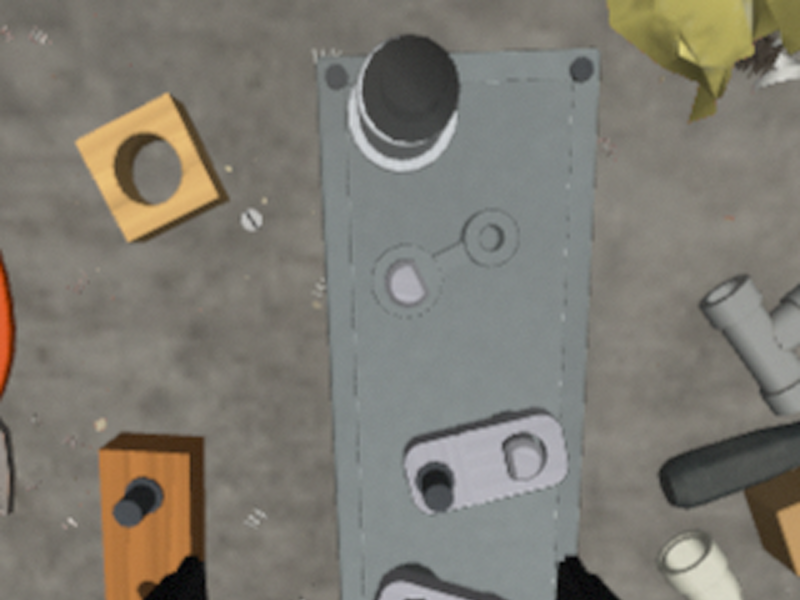

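Stopper sits upright in the neck at (410,85). Pin M's top is at (437,497), where (436,500) was predicted for fully home, and the spare pin is still in the rack. Now a numeric check of both pins, then hand in.

Run:
```python
from h import *
c=load("wrist"); g=c["img"].max(2)
for n,X in dict(pinR=(631.4,-77.4,86),pinM=(592.8,22.4,86)).items():
    u,v=proj(c,[X])[0].round().astype(int); m=(g[v-14:v+15,u-14:u+15]<95)
    # grip top: brighter-than-side dark disc; report dark blob containing prediction
    k,l,s,ce=cv2.connectedComponentsWithStats(m.astype(np.uint8)); i=l[14,14]
    print(n,(u,v),"label",i,"blob",s[i].tolist(),"centre",(ce[i]+[u-14,v-14]).round(1), "vals",g[v-1:v+2,u-1:u+2].ravel().tolist())
# same check in scene camera
S=shot("scene"); gs=S["img"].max(2)
for n,X in dict(pinR=(631.4,-77.4,75),pinM=(592.8,22.4,75),bareShaft=(545,120,75)).items():
    u,v=proj(S,[X])[0].round().astype(int); print("scene",n,(u,v),gs[v-7:v+8:2,u-6:u+7:2].tolist())
```

```text
pinR (np.int64(301), np.int64(269)) label 1 blob [5, 0, 16, 20, 223] centre [299.8 263.5] vals [82, 82, 81, 83, 80, 84, 83, 82, 80]
pinM (np.int64(274), np.int64(200)) label 1 blob [7, 0, 14, 19, 211] centre [274.  194.1] vals [83, 82, 80, 85, 82, 82, 81, 84, 80]
scene pinR (np.int64(285), np.int64(189)) [[144, 142, 149, 149, 149, 141, 140], [135, 141, 144, 138, 147, 154, 156], [142, 141, 115, 100, 110, 151, 157], [160, 152, 84, 79, 89, 147, 159], [186, 184, 82, 36, 77, 141, 159], [214, 180, 68, 40, 104, 155, 151], [211, 151, 60, 45, 106, 182, 158], [217, 187, 122, 104, 155, 198, 150]]
scene pinM (np.int64(250), np.int64(182)) [[162, 163, 172, 198, 161, 197, 206], [160, 165, 185, 180, 135, 147, 152], [163, 172, 129, 110, 159, 186, 170], [161, 191, 99, 80, 147, 210, 211], [188, 200, 76, 45, 140, 211, 216], [207, 181, 68, 43, 118, 208, 205], [210, 162, 64, 51, 113, 208, 178], [167, 174, 134, 123, 175, 203, 126]]
scene bareShaft (np.int64(214), np.int64(177)) [[193, 162, 157, 159, 156, 145, 153], [205, 157, 157, 158, 163, 169, 151], [182, 157, 157, 156, 172, 204, 203], [152, 157, 158, 155, 145, 160, 158], [156, 157, 155, 154, 119, 105, 103], [156, 154, 155, 153, 128, 83, 81], [155, 155, 158, 142, 141, 120, 106], [158, 158, 158, 124, 97, 125, 124]]
```

Both pins appear identically where they should be when home, in both cameras. Handing in.

Run:
```python
from h import *
print(env.job_done(), env.state()["t"])
```

```text
the job is handed in; nothing more can be done
the job is handed in; nothing more can be done
```

The job is handed in. Only two levers were on the bench. I put each fully home on its own shaft with the D-bores matched, and locked each with a pin pushed down through its eye. The stopper then went into the filler neck. The third pin stayed in the rack, and I did not touch the other things on the bench.

**Seating:** each part was pushed until firm contact, about 8–24 N. The heights where contact came match fully home for both levers, both pins and the stopper.

**Last pictures:** the wrist view shows the stopper upright on the neck rim, one pin's top about a millimetre from where it should be, and the spare pin in the rack. I checked the second pin only by pixel values, because I had used all 16 picture views. Those values match the first pin's in both the wrist and scene cameras. None of my last checks failed or disagreed.

**Regrip:** my first grip on the second lever was too shallow, so I opened the gripper and took it again lower before lifting.

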